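Turn out the shortbread mould and fill the dish

TASK

Turn the shortbread bars out of the metal mould: cover it with the wooden board, turn mould and board over together so that the board is underneath and standing on the worktop, then lift the mould straight off, leaving the bars on the board, and set the mould down on the worktop, hollows down, at least a hand's breadth clear of the board. Tip the board over the white dish so that the bars slide off it into the dish, and put the bars lying loose on the worktop into the dish as well. Finish with the empty board lying flat on the back of the upturned mould, lined up with it, and leave the honey jar, the spice jar and the timer where they are.

Things in the scene. Friction and masses are not known exactly. Their poses are not given: they have to be found in the camera images.
- mould_centre (a point): three-bar metal mould, a bare aluminium open tray 110 (its x) x 60 (its y) x 28 mm high, walls, floor and dividers 4 mm: three hollows in a row along its x, each 31 x 52 mm and 24 mm deep. About 0.16 kg. The point is its centre, half-way up; its z points out of the hollows (up at the start, down once turned over)
- mould_mouth (a point): the centre of the mould's open face, 14 mm from mould_centre along the mould's z; same axes as the mould
- board_centre (a point): plain flat wooden turning-out board, 110 (its x) x 60 (its y) x 18 mm, the same outline as the mould, both faces alike; about 0.09 kg. The point is its centre, half-way through its thickness; its z is normal to its faces
- dish_floor (a point): white oven dish, loose, open rectangular box 160 (its x) x 140 (its y) x 45 mm high outside, walls and floor 6 mm, with a small ear sticking out 24 mm at each short (x) end just below the rim. The point is the centre of its inner floor, 6 mm above its underside; z up
- brewer_front (a point): fixed black pod brewer, only an obstacle: the point is on the worktop at the middle of its front edge; it reaches 335 mm along world +x, 110 mm to either side (world y) and is 308 mm tall, its head overhanging. A wall shelf on the left is another: its lower front edge runs along world x 0.73 m to the left (+y) of this point, 0.50 m up; do not lean the arm out there
- honey_jar: jar with a green lid, about 66 mm across and 84 mm tall, bystander; origin at the centre of its underside
- spice_jar: small spice jar with a red cap, 45 mm across and 106 mm tall, bystander; origin at the centre of its underside
- kitchen_timer: round red and white kitchen timer, 61 mm across and 42 mm tall, bystander; origin at the centre of its underside
- bar_0_centre (a point): shortbread bar, a rounded block 27 (its x) x 46 (its y) x 20 mm (its z), 22 g, in one of the mould's hollows at the start, 2 mm or more clear of its walls all round; may be absent. The point is its centre. It slides on wood, metal or glaze once the surface tilts more than about 20 to 30 degrees
- bar_1_centre (a point): shortbread bar, a rounded block 27 (its x) x 46 (its y) x 20 mm (its z), 22 g, in one of the mould's hollows at the start, 2 mm or more clear of its walls all round; may be absent. The point is its centre. It slides on wood, metal or glaze once the surface tilts more than about 20 to 30 degrees
- bar_2_centre (a point): shortbread bar, a rounded block 27 (its x) x 46 (its y) x 20 mm (its z), 22 g, in one of the mould's hollows at the start, 2 mm or more clear of its walls all round; may be absent. The point is its centre. It slides on wood, metal or glaze once the surface tilts more than about 20 to 30 degrees
- stray_0_centre (a point): shortbread bar, a rounded block 27 (its x) x 46 (its y) x 20 mm (its z), 22 g, lying loose on the worktop at the start; may be absent. The point is its centre. It slides on wood, metal or glaze once the surface tilts more than about 20 to 30 degrees
- stray_1_centre (a point): shortbread bar, a rounded block 27 (its x) x 46 (its y) x 20 mm (its z), 22 g, lying loose on the worktop at the start; may be absent. The point is its centre. It slides on wood, metal or glaze once the surface tilts more than about 20 to 30 degrees
- stray_2_centre (a point): shortbread bar, a rounded block 27 (its x) x 46 (its y) x 20 mm (its z), 22 g, lying loose on the worktop at the start; may be absent. The point is its centre. It slides on wood, metal or glaze once the surface tilts more than about 20 to 30 degrees

How it is judged:
By the outcome, as a careful person would: the job done as asked, in the order asked, and still so for the second after the job is handed in, with the robot touching nothing.
Of bar_0, bar_1, bar_2 only 2 to 3 are there at a start; the rules pass over those that are not, and their reading is None.
Of stray_0, stray_1, stray_2 only 1 to 3 are there at a start; the rules pass over those that are not, and their reading is None.
At some moment in a run one of dish, stray_0 may be knocked a few centimetres aside while the robot is not near it.
It also fails if it takes over 210 s, if anything falls off the work surface, if the arm or the gripper's body presses on something with over 40 N, if the wrist force passes 120 N, or if a joint passes its speed limit or range.

ROBOT

A 6-joint arm with a two-finger parallel gripper is mounted at the origin on a cart in front of the work surface, level with it; the furniture and walls round the work are solid. World frame = base frame: x ahead of the robot, y to its left, z up, the work surface at z = 0. Lengths are in m, angles in rad, forces in N, time in s.
With the tool pointing down it reaches from about 0.35 to 0.775 m from the base axis. Payload 7.3 kg.
Tool frame: the origin (TCP) lies on the centre line of the jaws, within the pads' length; the fingertips stand ahead of it and the grasp point (between the pads) lies 11 mm behind it (robot.nose_length is the z of the fingertips in the tool frame, in m); z points along the fingers, y is the line along which they close (so a half turn about z gives the same grasp; the last joint's range is limited). The gripper opens to 92 mm and grips with 3 to 60 N. Pads are 19 mm wide; open, the fingers measure 130 mm over their backs; the gripper's body (75 mm by 190 mm) begins 47 mm behind the grasp point.
Start: joints at [1.027, 0.342, 1.524, -0, 1.275, -0.146], TCP at [0.203, 0.484, 0.235] pointing down, gripper open.
Joint ranges: [-2.53, 2.53], [-0.77, 2.02], [0.04, 2.7], [-1, 4.14], [0.28, 2.66], [-3.11, 3.11]. Speed limits (rad/s): [2.57, 2.57, 3.14, 3.14, 3.14, 3.14].

INTERFACE

Orientations are given as [roll, pitch, yaw] about the fixed x, y, z axes, in that order (R = Rz(yaw) Ry(pitch) Rx(roll)).
In Python, from cell import robot, cams gives the robot as it stands. The module is installed in compiled form; this text tells all that it offers.
- The arm moves only by the tool carry_out, never from a script. Its argument "deltas" is a list of rows, each a list of 7 numbers: the shift along the tool's x, y, z in cm, then the turn, a rotation vector about the tool's x, y, z in rad, then the opening, from 0 (shut) to 1 (fully open). A call has exactly 8 rows; each row shifts and turns the commanded pose from where the row before left it, along the tool's axes as they then stand; what a row does not reach is not made up. A row lasts 1/12 s, in which the tool goes at most 41.7 mm and 7.16 degrees, less where a joint would pass 70% of its speed; a pose out of reach is approached as far as the arm can. A call is refused whole if a number of a shift passes 4.17 or a number of a turn 0.125, either way. A call with a gripper value outside its range is refused whole. The fingers move at their own pace and stop on an object; "force" is the grip in N (left out, the last holds). Time passes only in rows, so rows that do not move let the fingers close, or fill a call up. It gives the time, the measured TCP pose, the force, the opening and the grip force at its end, in the units of the state.
- robot.observe(): the state, without advancing time (a new reading comes with each control period).
- cams.read_camera(name): name is "scene" or "top" or "wrist"; returns a dict with "image" (400x640x3 uint8, blue, green, red), "depth" (400x640 float32, m along the optical axis (not along the pixel's ray), 0 where there is no reading), "fx", "fy", "cx", "cy" (pixels), "world_to_cam" (4x4, takes a point from world to camera coordinates). Camera axes: x right, y up, looking along -z (the intrinsics and any distortion apply to the point x, -y, -z); pixel columns grow to the right and rows downward; lengths in m; the calibration is good to about 2 mm. A picture is of the moment at which its call begins.
- robot.hand_in(): hands the job in; it is judged then, once.
The state is a dict: "time": time; "qpos": joint angles; "qvel": joint speeds; "joint_efforts": joint torques, N m; "tool_pos": TCP position; "tool_rot": TCP orientation; "contact_force": force on the tool from outside, world axes, zero at the start; "torque": the same for the moment, N m; "opening": finger opening in m; "grip_force": force on a finger pad.
Only numpy, scipy, OpenCV 4.12 (cv2) and the standard library are available. Lean on these libraries where they do the work, as an engineer would, in place of code of your own. Each camera call takes 0.05 s, during which the arm holds its last target. There are 200 camera calls.

## Working session

There is one attempt and no reset: what is moved stays moved. The work goes in short steps, Python scripts to look and compute and a tool call to move; the robot and the scene stay as the last step left them, time stands still between calls to the robot, and variables do not carry over. Pictures are saved under pics/ and viewed, at most 14 in all, crops included, and the job is handed in when it is done.

Besides the shell and the picture viewer there is one more tool, called after ">>>" by a JSON object that holds its "api" and its "payload". carry_out: Moves the arm, as the interface text tells. Its arguments: {"type":"object","properties":{"deltas":{"type":"array","items":{"type":"array","items":{"type":"number"}}},"force":{"type":"number"}},"required":["deltas"]}

```bash
mkdir -p pics; python3 - <<'E'
from cell import robot,cams
import cv2,numpy as np
s=robot.observe();print(s, robot.nose_length)
for n in("scene","top"):
    d=cams.read_camera(n);cv2.imwrite(f'pics/a_{n}.png',d['image']);np.savez(f'a_{n}.npz',**d)
    print(n,d['fx'],d['fy'],d['cx'],d['cy'],[k for k in d]);print(np.round(d['world_to_cam'],3))
E
```

```text
{'time': 0.0, 'qpos': array([ 1.02696929e+00,  3.42738327e-01,  1.52499343e+00,  6.99170188e-06,
        1.27540538e+00, -1.46028296e-01]), 'qvel': array([ 5.11247623e-05,  3.36034056e-04, -1.06446150e-03, -1.01161308e-03,
        1.08814007e-03, -1.19968444e-03]), 'joint_efforts': array([-1.27843330e-03, -4.31239164e+01, -2.44216543e+01,  7.17010559e-02,
        5.58729633e-02, -1.11379027e-04]), 'tool_pos': array([0.20316905, 0.48367565, 0.23404509]), 'tool_rot': array([-3.14006558e+00, -2.31351938e-04,  2.74379169e+00]), 'contact_force': array([ 0.30399566, -0.31404547,  0.26926183]), 'torque': array([0.00366778, 0.03953697, 0.05049012]), 'grip_force': 0.0, 'opening': 0.09158362687228461} 0.008
scene 394.8145248622362 394.8145248622362 320.36710648800243 198.48145056457554 ['image', 'depth', 'fx', 'fy', 'cx', 'cy', 'world_to_cam']
[[ 0.753 -0.658 -0.006 -0.404]
 [ 0.281  0.313  0.907 -0.212]
 [-0.595 -0.685  0.42  -0.842]
 [ 0.     0.     0.     1.   ]]
top 409.4548599389 409.4548599389 321.02188275593835 203.52524031270897 ['image', 'depth', 'fx', 'fy', 'cx', 'cy', 'world_to_cam']
[[ 0.015 -1.    -0.027  0.063]
 [ 0.998  0.013  0.068 -0.547]
 [-0.067 -0.028  0.997 -1.403]
 [ 0.     0.     0.     1.   ]]
```

View pics/a_top.png

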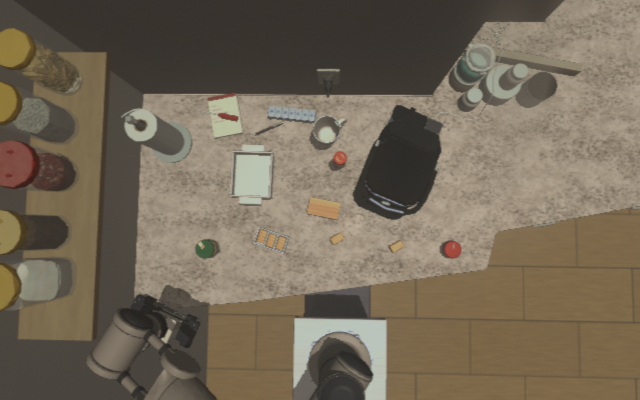

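View pics/a_scene.png

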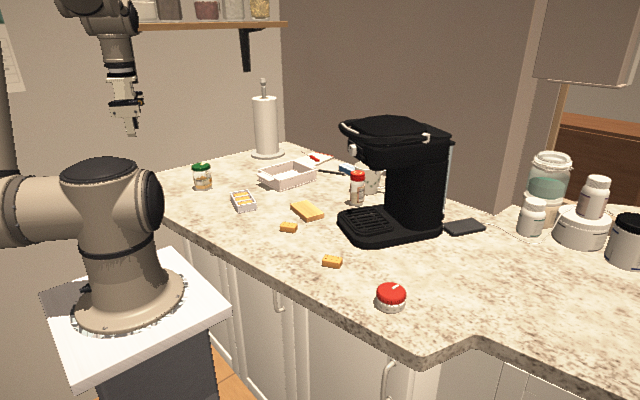

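```bash
cat > h.py <<'E'
import numpy as np,cv2
from cell import robot,cams
def cloud(d):
    z=d['depth'];v,u=np.mgrid[:z.shape[0],:z.shape[1]]
    p=np.stack([(u-d['cx'])/d['fx']*z,-(v-d['cy'])/d['fy']*z,-z,np.ones_like(z)],-1)
    return (p@np.linalg.inv(d['world_to_cam']).T)[...,:3]
def proj(d,P):
    q=(d['world_to_cam']@np.r_[P,1])[:3];return d['fx']*q[0]/-q[2]+d['cx'],d['fy']*q[1]/q[2]+d['cy']
def blobs(d,roi=(0.25,0.8,-0.45,0.6),zmin=.010,zmax=.35,minpx=15):
    W=cloud(d);ok=(d['depth']>0)&(W[...,2]>zmin)&(W[...,2]<zmax)&(W[...,0]>roi[0])&(W[...,0]<roi[1])&(W[...,1]>roi[2])&(W[...,1]<roi[3])
    n,L,st,c=cv2.connectedComponentsWithStats(ok.astype(np.uint8),connectivity=4)
    for i in range(1,n):
        if st[i,4]<minpx: continue
        m=L==i;P=W[m];r=cv2.minAreaRect((P[:,:2]*1000).astype(np.float32))
        print(np.round(c[i]),st[i,4],'rect mm',np.round(r[0],1),np.round(r[1],1),round(r[2],1),'z95 %.3f zmed %.3f'%(np.percentile(P[:,2],95),np.median(P[:,2])),'bgr',d['image'][m].mean(0).round())
E
python3 - <<'E'
from h import *
for n in("top","scene"):
    d=dict(np.load(f'a_{n}.npz'));W=cloud(d);print(n)
    m=(d['depth']>0)&(W[...,0]>.35)&(W[...,0]<.6)&(W[...,1]>-.3)&(W[...,1]<.3)
    print('table z',np.median(W[m][:,2]))
    blobs(d)
d=dict(np.load('a_top.npz'));W=cloud(d)
for v in(275,285,290,297,305): print(v,W[v,330],W[v,230])
E
```

```text
top
table z 0.0018882837025029353
[166. 137.] 1347 rect mm [743.8 566.8] [112.6  66.5] 0.5 z95 0.245 zmed 0.149 bgr [101. 113. 114.]
[400. 168.] 6551 rect mm [ 673.9 -180. ] [200.  351.8] 67.8 z95 0.310 zmed 0.297 bgr [48. 52. 54.]
[326. 136.] 149 rect mm [771.9  53.8] [54.5 90.3] 0.2 z95 0.098 zmed 0.061 bgr [110. 122. 127.]
[251. 173.] 842 rect mm [644.3 311.2] [141.3 207.9] 88.2 z95 0.048 zmed 0.042 bgr [138. 152. 154.]
[340. 159.] 194 rect mm [692.3   8. ] [45.  41.1] 7.5 z95 0.111 zmed 0.105 bgr [ 72.  89. 146.]
[324. 208.] 543 rect mm [530.9  60.6] [109.5  59.9] 79.1 z95 0.024 zmed 0.018 bgr [101. 143. 179.]
[271. 240.] 517 rect mm [418.4 240.3] [110.3  60. ] 72.6 z95 0.030 zmed 0.024 bgr [109. 137. 158.]
[337. 238.] 104 rect mm [426.8  12.2] [26.6 45.8] 31.9 z95 0.026 zmed 0.020 bgr [102. 146. 174.]
[207. 248.] 384 rect mm [385.9 452. ] [62.7 60.6] 79.3 z95 0.088 zmed 0.083 bgr [71. 94. 84.]
[397. 246.] 108 rect mm [ 402.8 -192.6] [26.8 45.6] 29.2 z95 0.024 zmed 0.018 bgr [102. 145. 172.]
[452. 249.] 282 rect mm [ 395.9 -376.4] [59.4 58.5] 61.0 z95 0.042 zmed 0.037 bgr [ 65.  
[... 902 characters left out ...]
bgr [135. 210. 242.]
[288. 226.] 118 rect mm [425.9   9.1] [29.5 45.8] 33.0 z95 0.021 zmed 0.018 bgr [106. 187. 234.]
[332. 260.] 177 rect mm [ 403.8 -195.1] [29.3 45.3] 32.7 z95 0.021 zmed 0.019 bgr [103. 184. 232.]
[391. 296.] 727 rect mm [ 394.4 -380.6] [59.1 59.5] 16.7 z95 0.039 zmed 0.036 bgr [ 86. 105. 212.]
275 [0.29825358 0.03599555 0.00111585] [ 0.29178019  0.38626285 -0.00072064]
285 [ 0.26312261  0.03554977 -0.00471437] [0.25811463 0.38342496 0.00654294]
290 [0.24662529 0.03529868 0.00037074] [0.24017597 0.38417044 0.00140448]
297 [ 0.11073388  0.03723554 -0.70817463] [0.21637408 0.3829864  0.0032583 ]
305 [ 0.11080913  0.03600403 -0.47723735] [ 0.0202958   0.60954656 -0.9244506 ]
```

```bash
cat >> h.py <<'E'
from scipy.spatial.transform import Rotation as Ro
import json,os
def log():
    s=robot.observe();open('log.txt','a').write(json.dumps([list(map(float,s[k])) for k in('qpos','tool_pos','tool_rot')])+'\n');return s
def to(pos,R,first='t',s=None,nt=None,nr=None):
    """deltas from measured pose: translate then rotate ('t') or rotate then translate ('r')"""
    s=s or log();R0=Ro.from_euler('xyz',s['tool_rot']);rv=(R0.inv()*R).as_rotvec()
    dp=(R0 if first=='t' else R).inv().apply(np.array(pos)-s['tool_pos'])*100
    nt=nt or max(1,int(np.ceil(np.linalg.norm(dp)/3.9)));nr=nr or max(1,int(np.ceil(np.linalg.norm(rv)/.118)))
    print('t=%.2f'%s['time'],'pos',np.round(s['tool_pos'],4),'rot',np.round(s['tool_rot'],3),'q',np.round(s['qpos'],2),'open %.4f grip %.1f'%(s['opening'],s['grip_force']),'F',np.round(s['contact_force'],1))
    print(first,'shift',nt,'x',np.round(dp/nt,3),' turn',nr,'x',np.round(rv/nr,4))
def down(psi): return Ro.from_euler('xyz',[np.pi,0,np.radians(psi)])
E
python3 -c "
from h import *
to([.531,.060,.12],down(79.5))"
```

```text
t=0.10 pos [0.2032 0.4837 0.2341] rot [-3.14  -0.     2.744] q [ 1.03  0.34  1.52  0.    1.28 -0.15] open 0.0916 grip 0.0 F [-0.4 -0.1  0.3]
t shift 15 x [-3.109 -1.757  0.762]  turn 12 x [-1.00e-04  1.00e-04  1.13e-01]
```

>>> {"api": "carry_out", "payload": {"deltas": [[-3.11, -1.76, 0.76, 0, 0, 0, 1], [-3.11, -1.76, 0.76, 0, 0, 0, 1], [-3.11, -1.76, 0.76, 0, 0, 0, 1], [-3.11, -1.76, 0.76, 0, 0, 0, 1], [-3.11, -1.76, 0.76, 0, 0, 0, 1], [-3.11, -1.76, 0.76, 0, 0, 0, 1], [-3.11, -1.76, 0.76, 0, 0, 0, 1], [-3.11, -1.76, 0.76, 0, 0, 0, 1]], "force": 30}}

```text
time: 0.77
tool_pos: [0.3788, 0.2562, 0.1734]
tool_rot: [-3.141, -0.0, 2.744]
contact_force: [0.8, 0.3, -0.7]
opening: 0.0913
grip_force: 0.0
```

>>> {"api": "carry_out", "payload": {"deltas": [[-3.11, -1.76, 0.76, 0, 0, 0, 1], [-3.11, -1.76, 0.76, 0, 0, 0, 1], [-3.11, -1.76, 0.76, 0, 0, 0, 1], [-3.11, -1.76, 0.76, 0, 0, 0, 1], [-3.11, -1.76, 0.76, 0, 0, 0, 1], [-3.11, -1.76, 0.76, 0, 0, 0, 1], [-3.11, -1.76, 0.76, 0, 0, 0, 1], [0, 0, 0, 0, 0, 0.113, 1]]}}

```text
time: 1.43
tool_pos: [0.534, 0.0551, 0.119]
tool_rot: [-3.14, 0.001, 2.629]
contact_force: [-0.8, -0.6, -0.4]
opening: 0.0918
grip_force: 0.0
```

>>> {"api": "carry_out", "payload": {"deltas": [[0, 0, 0, 0, 0, 0.113, 1], [0, 0, 0, 0, 0, 0.113, 1], [0, 0, 0, 0, 0, 0.113, 1], [0, 0, 0, 0, 0, 0.113, 1], [0, 0, 0, 0, 0, 0.113, 1], [0, 0, 0, 0, 0, 0.113, 1], [0, 0, 0, 0, 0, 0.113, 1], [0, 0, 0, 0, 0, 0.113, 1]]}}

```text
time: 2.1
tool_pos: [0.5309, 0.0599, 0.1203]
tool_rot: [-3.141, -0.0, 1.721]
contact_force: [0.1, 0.1, -0.0]
opening: 0.0919
grip_force: 0.0
```

>>> {"api": "carry_out", "payload": {"deltas": [[0, 0, 0, 0, 0, 0.113, 1], [0, 0, 0, 0, 0, 0.113, 1], [0, 0, 0, 0, 0, 0.113, 1], [0, 0, 0, 0, 0, 0, 1], [0, 0, 0, 0, 0, 0, 1], [0, 0, 0, 0, 0, 0, 1], [0, 0, 0, 0, 0, 0, 1], [0, 0, 0, 0, 0, 0, 1]]}}

```text
time: 2.77
tool_pos: [0.5311, 0.0599, 0.1207]
tool_rot: [-3.141, -0.0, 1.389]
contact_force: [-0.2, 0.6, 0.0]
opening: 0.0922
grip_force: 0.0
```

```bash
python3 -c "
from h import *
to([.531,.060,.12],down(79.5))
d=cams.read_camera('wrist');cv2.imwrite('pics/w1.png',d['image']);blobs(d)
d=cams.read_camera('top');blobs(d)
"
```

```text
t=2.77 pos [0.5311 0.0599 0.1207] rot [-3.141 -0.     1.389] q [-0.03  0.48  1.66  0.    1.01  0.15] open 0.0922 grip 0.0 F [-0.2  0.6  0. ]
t shift 1 x [ 0.004 -0.014  0.066]  turn 1 x [-0.0001 -0.0001  0.0018]
[120.  35.] 6554 rect mm [409.1 215.3] [56.  61.8] 73.4 z95 0.028 zmed 0.024 bgr [103. 140. 169.]
[609. 157.] 5764 rect mm [761.5  59.7] [78.  35.4] 73.7 z95 0.075 zmed 0.049 bgr [ 78.  92. 102.]
[314. 191.] 8078 rect mm [529.9  61.7] [109.5  60.1] 79.4 z95 0.019 zmed 0.018 bgr [ 96. 156. 195.]
[327. 319.] 98298 rect mm [544.2  -1.9] [217.6 267.6] 63.1 z95 0.228 zmed 0.210 bgr [46. 52. 57.]
[166. 137.] 1360 rect mm [743.4 566.2] [ 67.4 112.9] 90.0 z95 0.245 zmed 0.148 bgr [105. 117. 118.]
[400. 168.] 6550 rect mm [ 673.2 -179.8] [200.7 351. ] 68.1 z95 0.310 zmed 0.297 bgr [49. 53. 55.]
[326. 136.] 147 rect mm [772.4  54. ] [90.5 54.6] 89.6 z95 0.097 zmed 0.069 bgr [112. 124. 128.]
[251. 173.] 839 rect mm [644.3 310.7] [140.6 208.5] 88.8 z95 0.048 zmed 0.043 bgr [142. 156. 159.]
[340. 159.] 194 rect mm [692.2   8.1] [43.6 41.2] 7.9 z95 0.110 zmed 0.106 bgr [ 74.  91. 150.]
[327. 177.] 209 rect mm [610.6  44.5] [72.4 28. ] 80.5 z95 0.225 zmed 0.222 bgr [71. 75. 79.]
[319. 225.] 499 rect mm [473.7  65.9] [79.8 73.3] 79.6 z95 0.281 zmed 0.222 bgr [67. 73. 77.]
[271. 240.] 518 rect mm [418.2 240.5] [111.1  60. ] 72.5 z95 0.030 zmed 0.024 bgr [102. 128. 149.]
[334. 237.] 15 rect mm [431.5  24.3] [17.6 12.9] 79.3 z95 0.023 zmed 0.019 bgr [ 89. 125. 153.]
[207. 248.] 386 rect mm [386.2 451.8] [62.9 61.6] 30.4 z95 0.089 zmed 0.083 bgr [73. 98. 87.]
[397. 246.] 110 rect mm [ 403.1 -192.6] [26.7 45.7] 30.8 z95 0.024 zmed 0.019 bgr [104. 149. 176.]
[452. 249.] 281 rect mm [ 395.6 -376.7] [59.2 57.5] 65.9 z95 0.042 zmed 0.037 bgr [ 67.  79. 149.]
```

View pics/w1.png

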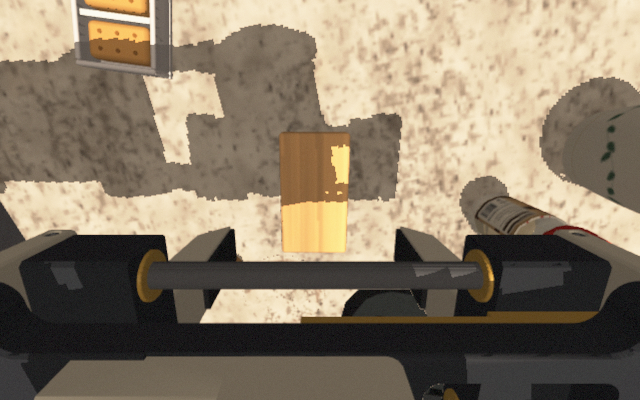

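>>> {"api": "carry_out", "payload": {"deltas": [[0.1, 0, 3.6, 0, 0, 0, 1], [0, 0, 3.6, 0, 0, 0, 1], [0, 0, 2.2, 0, 0, 0, 1], [0, 0, 1.5, 0, 0, 0, 1], [0, 0, 0, 0, 0, 0, 1], [0, 0, 0, 0, 0, 0, 0.5], [0, 0, 0, 0, 0, 0, 0.5], [0, 0, 0, 0, 0, 0, 0.5]]}}

```text
time: 3.53
tool_pos: [0.5317, 0.0609, 0.0121]
tool_rot: [3.141, -0.0, 1.388]
contact_force: [0.3, -1.0, 0.5]
opening: 0.0758
grip_force: 0.0
```

>>> {"api": "carry_out", "payload": {"deltas": [[0, 0, 0, 0, 0, 0, 0.4], [0, 0, 0, 0, 0, 0, 0.4], [0, 0, 0, 0, 0, 0, 0.4], [0, 0, 0, 0, 0, 0, 0.4], [0, 0, 0, 0, 0, 0, 0.4], [0, 0, -3, 0, 0, 0, 0.4], [0, 0, -4, 0, 0, 0, 0.4], [0, 0, 0, 0, 0, 0, 0.4]]}}

```text
time: 4.2
tool_pos: [0.5351, 0.0609, 0.0877]
tool_rot: [3.131, -0.002, 1.388]
contact_force: [2.8, 0.2, -0.8]
opening: 0.0601
grip_force: 30.0
```

```bash
python3 -c "
from h import *
to([.4188,.2395,.080],down(72.6))"
```

```text
t=4.20 pos [0.5351 0.0609 0.0877] rot [ 3.131e+00 -2.000e-03  1.388e+00] q [-0.03  0.52  1.69  0.    0.92  0.15] open 0.0601 grip 30.0 F [ 2.8  0.2 -0.8]
t shift 6 x [ 2.574 -2.448  0.107]  turn 2 x [ 0.0051 -0.0012  0.0604]
```

>>> {"api": "carry_out", "payload": {"deltas": [[2.57, -2.44, 0, 0, 0, 0, 0.4], [2.57, -2.44, 0, 0, 0, 0, 0.4], [2.57, -2.44, 0, 0, 0, 0, 0.4], [2.57, -2.44, 0, 0, 0, 0, 0.4], [2.57, -2.44, 0, 0, 0, 0.06, 0.4], [2.57, -2.44, 0, 0, 0, 0.06, 0.4], [0, 0, 0, 0, 0, 0, 0.4], [0, 0, 0, 0, 0, 0, 0.4]]}}

```text
time: 4.87
tool_pos: [0.4164, 0.2416, 0.0817]
tool_rot: [3.141, -0.0, 1.272]
contact_force: [-0.0, -0.0, -1.3]
opening: 0.0597
grip_force: 30.0
```

>>> {"api": "carry_out", "payload": {"deltas": [[0, 0, 0, 0, 0, 0, 0.4], [0, 0, 0, 0, 0, 0, 0.4], [0, 0, 0, 0, 0, 0, 0.4], [0, 0, 0, 0, 0, 0, 0.4], [0, 0, 0, 0, 0, 0, 0.4], [0, 0, 0, 0, 0, 0, 0.4], [0, 0, 0, 0, 0, 0, 0.4], [0, 0, 0, 0, 0, 0, 0.4]]}}

```text
time: 5.53
tool_pos: [0.4174, 0.2402, 0.0817]
tool_rot: [3.142, -0.0, 1.268]
contact_force: [0.0, -0.8, -1.0]
opening: 0.0599
grip_force: 30.0
```

```bash
python3 -c "
from h import *
to([.4188,.2395,.050],down(72.6))
d=cams.read_camera('wrist');cv2.imwrite('pics/w2.png',d['image']);blobs(d,roi=(.3,.55,.1,.4),minpx=200)
"
```

```text
t=5.53 pos [0.4174 0.2402 0.0817] rot [ 3.142 -0.     1.268] q [0.36 0.45 1.84 0.   0.85 0.67] open 0.0599 grip 30.0 F [ 0.  -0.8 -1. ]
t shift 1 x [-0.021  0.156  3.173]  turn 1 x [ 0.     -0.0001  0.0004]
[486.  57.] 2851 rect mm [543.9 309.2] [67.6 12.1] 89.9 z95 0.044 zmed 0.042 bgr [184. 204. 214.]
[319. 305.] 113825 rect mm [419.4 248.7] [ 95.6 174.6] 72.6 z95 0.188 zmed 0.163 bgr [44. 54. 63.]
```

View pics/w2.png

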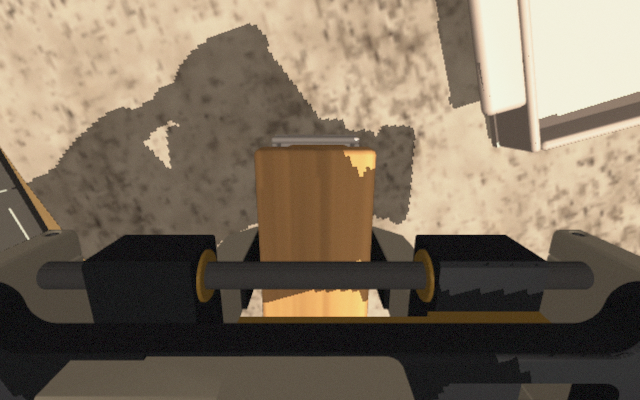

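```bash
python3 -c "
from h import *
d=cams.read_camera('wrist')
W=cloud(d);R=down(72.6)
for a,b in((.08,.095),(.018,.04)):
    m=(d['depth']>0)&(W[...,2]>a)&(W[...,2]<b); m[:, :200]=0;m[:,430:]=0;m[250:]=0
    P=R.inv().apply(W[m]-[.4174,.2402,0]);print(m.sum(),np.percentile(P,[.5,50,99.5],axis=0).round(4).tolist())
    for x0,x1 in((.02,.03),(.03,.04),(.04,.05),(.05,.06)):
        q=P[(P[:,0]>x0)&(P[:,0]<x1)]
        if len(q)>20: print(x0,np.percentile(q[:,1],[2,98]).round(4),q[:,0].max().round(4))
"
```

```text
12538 [[0.0034, -0.043, -0.0941], [0.0299, -0.001, -0.0875], [0.0555, 0.0418, -0.0817]]
0.02 [-0.0291  0.0277] 0.03
0.03 [-0.0291  0.0276] 0.04
0.04 [-0.0291  0.0276] 0.05
0.05 [-0.029   0.0274] 0.0557
658 [[0.0498, -0.0301, -0.0294], [0.0548, -0.0005, -0.0275], [0.0565, 0.0289, -0.0182]]
0.05 [-0.0291  0.028 ] 0.0565
```

>>> {"api": "carry_out", "payload": {"deltas": [[0.08, 0.02, 2, 0, 0, 0, 0.4], [0, 0, 1.3, 0, 0, 0, 0.4], [0, 0, 0.5, 0, 0, 0, 0.4], [0, 0, 0.3, 0, 0, 0, 0.4], [0, 0, 0, 0, 0, 0, 0.4], [0, 0, 0, 0, 0, 0, 0.4], [0, 0, 0, 0, 0, 0, 0.85], [0, 0, 0, 0, 0, 0, 0.85]]}}

```text
time: 6.3
tool_pos: [0.4181, 0.2412, 0.0413]
tool_rot: [3.141, -0.001, 1.268]
contact_force: [0.6, 0.4, 0.2]
opening: 0.0688
grip_force: 0.0
```

>>> {"api": "carry_out", "payload": {"deltas": [[0, 0, 0, 0, 0, 0, 0.85], [0, 0, 0, 0, 0, 0, 0.85], [0, 0, 0, 0, 0, 0, 1], [0, 0, 0, 0, 0, 0, 1], [0, 0, 0, 0, 0, 0, 1], [0, 0, -4, 0, 0, 0, 1], [0, 0, -4, 0, 0, 0, 1], [0, 0, 0, 0, 0, 0, 1]]}}

```text
time: 6.97
tool_pos: [0.4212, 0.2424, 0.1267]
tool_rot: [3.133, -0.007, 1.268]
contact_force: [2.1, 1.6, -0.1]
opening: 0.0921
grip_force: 0.0
```

```bash
cat >> h.py <<'E'
from scipy.optimize import least_squares
# joints: z, y, y, (forearm roll), pitch, roll ; straight up at zero
def fk(q,p):
    R=Ro.from_euler('z',q[0]+p[4]);R1=R*Ro.from_euler('y',q[1]);R2=R1*Ro.from_euler('y',q[2]);R3=R2*Ro.from_euler('z',q[3]*p[10])
    R4=R3*Ro.from_euler('y',q[4]);R5=R4*Ro.from_euler('z',p[9]+q[5]*p[11])
    return R.apply([p[5],p[6],p[0]])+R1.apply([0,0,p[1]])+R2.apply([p[7],p[8],p[2]])+R4.apply([0,0,p[3]]),R5
E
python3 - <<'E'
from h import *
log()
L=[json.loads(l) for l in open('log.txt')]
for l in L: print(np.round(l[0],3),np.round(l[1],4),np.round(l[2],3), np.arctan2(l[1][1],l[1][0]).round(3),np.hypot(l[1][0],l[1][1]).round(4))
E
```

```text
[ 1.027  0.343  1.525  0.     1.275 -0.146] [0.2032 0.4837 0.2341] [-3.14  -0.     2.744] 1.173 0.5247
[-0.031  0.478  1.655  0.     1.009  0.15 ] [0.5311 0.0599 0.1207] [-3.141 -0.     1.389] 0.112 0.5345
[-0.029  0.523  1.687  0.     0.921  0.154] [0.5351 0.0609 0.0877] [ 3.131e+00 -2.000e-03  1.388e+00] 0.113 0.5386
[0.363 0.453 1.841 0.    0.847 0.666] [0.4174 0.2402 0.0817] [ 3.142 -0.     1.268] 0.522 0.4815
[0.364 0.388 1.79  0.    0.953 0.667] [0.4212 0.2424 0.1267] [ 3.133 -0.007  1.268] 0.522 0.486
```

>>> {"api": "carry_out", "payload": {"deltas": [[0, 0, -4, 0, 0, 0, 1], [0, 0, -4, 0, 0, 0, 1], [0, 0, -3, 0, 0, 0, 1], [0, 0, 0, 0, 0, 0, 1], [0, 0, 0, 0, 0.12, 0, 1], [0, 0, 0, 0, 0.12, 0, 1], [0, 0, 0, 0, 0.12, 0, 1], [0, 0, 0, 0, 0.12, 0, 1]]}}

```text
time: 7.63
tool_pos: [0.4181, 0.241, 0.2313]
tool_rot: [3.137, -0.486, 1.269]
contact_force: [-0.6, 0.3, -0.8]
opening: 0.0916
grip_force: 0.0
```

>>> {"api": "carry_out", "payload": {"deltas": [[0, 0, 0, 0, 0.12, 0, 1], [0, 0, 0, 0, 0.12, 0, 1], [0, 0, 0, 0, 0.12, 0, 1], [0, 0, 0, 0, 0, 0, 1], [0, 0, 0, 0, 0, 0, 1], [0, 0, 0, 0, 0, 0, 1], [0, 0, 0, 0, 0, 0, 1], [0, 0, 0, 0, 0, 0, 1]]}}

```text
time: 8.3
tool_pos: [0.417, 0.2421, 0.2306]
tool_rot: [-3.138, -0.809, 1.27]
contact_force: [0.0, 0.2, -0.5]
opening: 0.092
grip_force: 0.0
```

```bash
python3 - <<'E'
from h import *
s=log();print(s['qpos'].round(3),s['tool_pos'],s['tool_rot'])
E
```

```text
[-0.141  0.162  2.101  0.999  1.016 -0.46 ] [0.41695981 0.24207857 0.2306221 ] [-3.13844435 -0.80939935  1.27008435]
```

>>> {"api": "carry_out", "payload": {"deltas": [[0, 0, 0, 0, -0.12, 0, 1], [0, 0, 0, 0, -0.12, 0, 1], [0, 0, 0, 0, -0.12, 0, 1], [0, 0, 0, 0, -0.12, 0, 1], [0, 0, 0, 0, -0.12, 0, 1], [0, 0, 0, 0, -0.12, 0, 1], [0, 0, 0, 0, -0.12, 0, 1], [0, 0, 0, 0, -0.12, 0, 1]]}}

```text
time: 8.97
tool_pos: [0.4168, 0.2429, 0.2314]
tool_rot: [-3.141, 0.127, 1.273]
contact_force: [-1.3, -0.2, 0.3]
opening: 0.0915
grip_force: 0.0
```

>>> {"api": "carry_out", "payload": {"deltas": [[0, 0, 0, 0, -0.12, 0, 1], [0, 0, 0, 0, -0.12, 0, 1], [0, 0, 0, 0, -0.12, 0, 1], [0, 0, 0, 0, -0.12, 0, 1], [0, 0, 0, 0, -0.12, 0, 1], [0, 0, 0, 0, 0, 0, 1], [0, 0, 0, 0, 0, 0, 1], [0, 0, 0, 0, 0, 0, 1]]}}

```text
time: 9.63
tool_pos: [0.4162, 0.2421, 0.23]
tool_rot: [-3.135, 0.719, 1.278]
contact_force: [-0.2, -0.5, 0.2]
opening: 0.0918
grip_force: 0.0
```

```bash
cat > fit.py <<'E'
from h import *
s=log();print(s['qpos'].round(3),s['tool_pos'],s['tool_rot'])
L=[json.loads(l) for l in open('log.txt')]
def fit(sg4,sg6,y0):
    x0=np.array([.3,.4,.4,.2,0,0,.07,0,0,y0])
    def f(x):
        p=np.r_[x,sg4,sg6];e=[]
        for q,t,r in L:
            P,R=fk(q,p);e+=list((P-t)*10)+list((R.inv()*Ro.from_euler('xyz',r)).as_rotvec())
        return np.r_[e,(x-x0)*1e-3]
    o=least_squares(f,x0);return o.cost,np.r_[o.x,sg4,sg6]
b=min((fit(a,c,y) for a in(1,-1) for c in(1,-1) for y in(-1.57,1.57,0,3.1)),key=lambda z:z[0])
print(b[0],b[1].round(4).tolist());np.save('p.npy',b[1])
for q,t,r in L: print(((fk(q,b[1])[0]-t)*1000).round(1),end='')
E
python3 fit.py
```

```text
[ 0.623  0.632  1.272 -0.421  1.825  0.936] [0.41618993 0.24214185 0.22995149] [-3.13471925  0.71912569  1.27824973]
1.5970097947153682e-08 [0.2229, 0.5062, 0.3796, 0.3101, 0.0, 0.0, 0.0732, 0.0465, 0.0032, 1.5708, 1.0, 1.0]
[ 0.  0. -0.][-0.  0.  0.][-0.  0.  0.][-0. -0.  0.][ 0.  0. -0.][ 0. -0. -0.][-0. -0.  0.]
```

```bash
cat >> h.py <<'E'
LO=np.array([-2.53,-.77,.04,-1,.28,-3.11]);HI=np.array([2.53,2.02,2.7,4.14,2.66,3.11])
def ik(pos,R,q0):
    p=np.load('p.npy')
    def f(q):
        P,Q=fk(q,p);return np.r_[(P-pos)*10,(Q.inv()*R).as_rotvec()]
    o=least_squares(f,np.clip(q0,LO+.001,HI-.001),bounds=(LO,HI));return o.x,np.abs(o.fun).max()
def tilt(psi,th): return down(psi)*Ro.from_euler('y',th,degrees=True)
def tcp(grasp,R): return np.array(grasp)+R.apply([0,0,.011])
E
python3 - <<'E'
from h import *
q0=np.array([0.363,.453,1.841,0,.847,.666])
for psi in(72.6,95,115):
  for pos in([.419,.239],[.43,.2],[.45,.15]):
    print(psi,pos)
    for z in(.03,.15):
      q=q0.copy();r=[]
      for th in range(0,-50,-10):
        q,e=ik(tcp([*pos,z],tilt(psi,th)),tilt(psi,th),q)
        if th in(-20,-30,-40):r.append((th,'%.3f'%e,q.round(2).tolist()))
      q=q0.copy()
      for th in range(0,90,10):
        q,e=ik(tcp([*pos,z],tilt(psi,th)),tilt(psi,th),q)
        if th in(50,60,70):r.append((th,'%.3f'%e,q.round(2).tolist()))
      for x in r: print('  ',z,*x)
E
```

```text
72.6 [0.419, 0.239]
   0.03 -20 0.000 [0.51, 0.69, 1.67, -0.27, 1.06, 0.98]
   0.03 -30 0.000 [0.56, 0.77, 1.56, -0.35, 1.24, 1.05]
   0.03 -40 0.000 [0.61, 0.87, 1.45, -0.41, 1.42, 1.1]
   0.03 50 0.000 [-0.16, 0.72, 2.28, 1.59, 0.86, -1.38]
   0.03 60 0.000 [-0.25, 0.84, 2.29, 1.62, 1.05, -1.57]
   0.03 70 0.000 [-0.32, 0.98, 2.28, 1.6, 1.22, -1.71]
   0.15 -20 0.000 [0.51, 0.52, 1.58, -0.25, 1.31, 0.91]
   0.15 -30 0.000 [0.56, 0.61, 1.48, -0.33, 1.47, 0.97]
   0.15 -40 0.000 [0.61, 0.7, 1.39, -0.41, 1.63, 1.01]
   0.15 50 0.000 [-0.16, 0.38, 2.22, 1.27, 0.92, -0.88]
   0.15 60 0.000 [-0.25, 0.49, 2.28, 1.41, 1.07, -1.14]
   0.15 70 0.000 [-0.32, 0.62, 2.31, 1.49, 1.23, -1.35]
72.6 [0.43, 0.2]
   0.03 -20 0.000 [0.43, 0.67, 1.71, -0.3, 1.02, 0.93]
   0.03 -30 0.000 [0.49, 0.75, 1.61, -0.38, 1.2, 1.02]
   0.03 -40 0.000 [0.54, 0.84, 1.51, -0.45, 1.37, 1.07]
   0.03 50 0.000 [-0.26, 0.72, 2.25, 1.46, 0.88, -1.34]
   0.03 60 0.000 [-0.35, 0.84, 2.26, 1.5, 1.05, -1.52]
   0.03 70 0.000 [-0.41, 0.97, 2.24, 1.49, 1.21, -1.65]
   0.15 -20 0.000 [0.43, 0.5, 1.62, -0.27, 1.28, 0.85]
   0.1
[... 4341 characters left out ...]
, 1.65, -1.08]
115 [0.45, 0.15]
   0.03 -20 0.000 [0.38, 0.59, 1.92, -0.56, 0.69, 0.39]
   0.03 -30 0.000 [0.48, 0.64, 1.91, -0.78, 0.79, 0.66]
   0.03 -40 0.000 [0.57, 0.71, 1.89, -0.94, 0.91, 0.86]
   0.03 50 0.000 [-0.24, 0.83, 1.73, 0.67, 1.3, -1.11]
   0.03 60 0.000 [-0.29, 0.92, 1.67, 0.71, 1.44, -1.17]
   0.03 70 0.000 [-0.31, 1.02, 1.62, 0.76, 1.58, -1.21]
   0.15 -20 0.000 [0.38, 0.38, 1.82, -0.43, 0.96, 0.19]
   0.15 -30 0.000 [0.48, 0.43, 1.83, -0.63, 1.01, 0.41]
   0.15 -40 0.000 [0.57, 0.49, 1.83, -0.8, 1.1, 0.61]
   0.15 50 0.000 [-0.24, 0.63, 1.69, 0.64, 1.49, -0.96]
   0.15 60 0.000 [-0.29, 0.71, 1.66, 0.71, 1.61, -1.02]
   0.15 70 0.000 [-0.31, 0.81, 1.64, 0.77, 1.72, -1.08]
```

```bash
python3 - <<'E'
from h import *
d=cams.read_camera('top');blobs(d,roi=(.3,.8,.1,.5),zmax=.1)
R=tilt(72.6,-20);to(tcp([.4188,.2395,.027],R)-R.apply([0,0,.12]),R,'r')
E
```

```text
[252. 173.] 822 rect mm [644.1 311.5] [141.7 207.8] 88.8 z95 0.048 zmed 0.042 bgr [143. 157. 160.]
[271. 240.] 594 rect mm [418.7 240.8] [111.6  59.5] 72.7 z95 0.051 zmed 0.046 bgr [100. 142. 178.]
t=9.68 pos [0.4163 0.2417 0.2306] rot [-3.135  0.719  1.277] q [ 0.62  0.63  1.27 -0.42  1.83  0.94] open 0.0913 grip 0.0 F [-0.1 -0.6 -0.2]
r shift 3 x [2.28  0.103 2.76 ]  turn 4 x [-0.0003  0.0924  0.0019]
```

>>> {"api": "carry_out", "payload": {"deltas": [[0, 0, 0, 0, 0.092, 0.002, 1], [0, 0, 0, 0, 0.092, 0.002, 1], [0, 0, 0, 0, 0.092, 0.002, 1], [0, 0, 0, 0, 0.092, 0.002, 1], [2.28, 0.1, 2.76, 0, 0, 0, 1], [2.28, 0.1, 2.76, 0, 0, 0, 1], [2.28, 0.1, 2.76, 0, 0, 0, 1], [0, 0, 0, 0, 0, 0, 1]]}}

```text
time: 10.35
tool_pos: [0.4277, 0.2738, 0.1246]
tool_rot: [-3.135, 0.357, 1.267]
contact_force: [-0.8, -1.1, -0.1]
opening: 0.0915
grip_force: 0.0
```

>>> {"api": "carry_out", "payload": {"deltas": [[0, 0, 0, 0, 0, 0, 1], [0, 0, 0, 0, 0, 0, 1], [0, 0, 0, 0, 0, 0, 1], [0, 0, 0, 0, 0, 0, 1], [0, 0, 0, 0, 0, 0, 1], [0, 0, 0, 0, 0, 0, 1], [0, 0, 0, 0, 0, 0, 1], [0, 0, 0, 0, 0, 0, 1]]}}

```text
time: 11.02
tool_pos: [0.4293, 0.2746, 0.1283]
tool_rot: [-3.139, 0.354, 1.267]
contact_force: [0.2, -0.3, 0.0]
opening: 0.0914
grip_force: 0.0
```

```bash
python3 - <<'E'
from h import *
R=tilt(72.6,-20);to(tcp([.4188,.2400,.027],R),R,'r')
E
```

```text
t=11.02 pos [0.4293 0.2746 0.1283] rot [-3.139  0.354  1.267] q [ 0.56  0.59  1.48 -0.23  1.35  0.94] open 0.0914 grip 0.0 F [ 0.2 -0.3  0. ]
r shift 4 x [0.016 0.008 2.964]  turn 1 x [-0.0027  0.0054  0.0001]
```

>>> {"api": "carry_out", "payload": {"deltas": [[0.02, 0, 3, -0.003, 0.005, 0, 1], [0.02, 0, 3, 0, 0, 0, 1], [0.02, 0, 3, 0, 0, 0, 1], [0, 0, 1.8, 0, 0, 0, 1], [0, 0, 1.06, 0, 0, 0, 1], [0, 0, 0, 0, 0, 0, 0.8], [0, 0, 0, 0, 0, 0, 0.75], [0, 0, 0, 0, 0, 0, 0.7]], "force": 20}}

```text
time: 11.68
tool_pos: [0.4179, 0.2368, 0.0172]
tool_rot: [3.14, 0.349, 1.267]
contact_force: [0.3, -0.0, 0.1]
opening: 0.0763
grip_force: 0.0
```

>>> {"api": "carry_out", "payload": {"deltas": [[0, 0, 0, 0, 0, 0, 0.65], [0, 0, 0, 0, 0, 0, 0.6], [0, 0, 0, 0, 0, 0, 0.5], [0, 0, 0, 0, 0, 0, 0.4], [0, 0, 0, 0, 0, 0, 0.4], [0, 0, 0, 0, 0, 0, 0.4], [0, 0, 0, 0, 0, 0, 0.4], [0, 0, 0, 0, 0, 0, 0.4]], "force": 55}}

```text
time: 12.35
tool_pos: [0.4174, 0.2367, 0.0172]
tool_rot: [3.141, 0.349, 1.267]
contact_force: [-1.1, 1.1, 5.7]
opening: 0.0597
grip_force: 55.0
```

```bash
python3 - <<'E'
from h import *
R=tilt(72.6,-20);to(tcp([.4188,.2400,.027],R),R,'r')
E
```

```text
t=12.35 pos [0.4174 0.2367 0.0172] rot [3.141 0.349 1.267] q [ 0.51  0.69  1.67 -0.27  1.05  0.98] open 0.0597 grip 55.0 F [-1.1  1.1  5.7]
r shift 1 x [0.001 0.037 0.061]  turn 1 x [ 0.0007 -0.0003 -0.0001]
```

>>> {"api": "carry_out", "payload": {"deltas": [[-0.34, 0, -0.94, 0, 0, 0, 0.4], [-0.68, 0, -1.88, 0, 0, 0, 0.4], [-0.68, 0, -1.88, 0, 0, 0, 0.4], [-0.68, 0, -1.88, 0, 0, 0, 0.4], [-0.68, 0, -1.88, 0, 0, 0, 0.4], [-0.68, 0, -1.88, 0, 0, 0, 0.4], [-0.68, 0, -1.88, 0, 0, 0, 0.4], [0, 0, 0, 0, 0, 0, 0.4]]}}

```text
time: 13.02
tool_pos: [0.4189, 0.2374, 0.15]
tool_rot: [3.137, 0.345, 1.266]
contact_force: [0.4, 0.6, -2.7]
opening: 0.0598
grip_force: 55.0
```

```bash
python3 - <<'E'
from h import *
d=cams.read_camera('scene');cv2.imwrite('pics/s2.png',cv2.resize(d['image'][60:260,130:430],None,fx=2.5,fy=2.5))
R=tilt(72.6,70);g=[.4188,.2400,.18]
to(tcp(g,R),R,'r')
E
```

```text
t=13.07 pos [0.4181 0.2371 0.1479] rot [3.138 0.347 1.266] q [ 0.51  0.51  1.57 -0.25  1.33  0.9 ] open 0.0599 grip 55.0 F [-0.2  0.7 -4.7]
r shift 1 x [ 3.118 -0.025  0.283]  turn 14 x [2.00e-04 1.12e-01 1.00e-04]
```

View pics/s2.png

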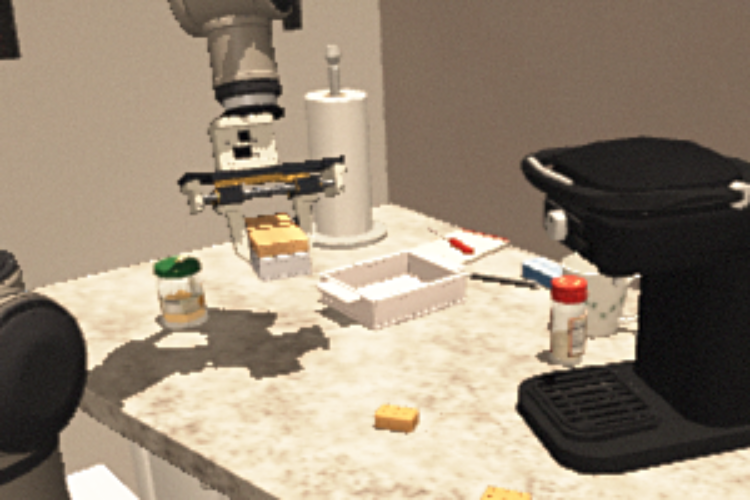

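>>> {"api": "carry_out", "payload": {"deltas": [[0, 0, 0, 0, 0.0653, 0, 0.4], [0, 0, 0, 0, 0.0653, 0, 0.4], [0, 0, 0, 0, 0.0653, 0, 0.4], [0, 0, 0, 0, 0.0653, 0, 0.4], [0, 0, 0, 0, 0.0653, 0, 0.4], [0, 0, 0, 0, 0.0653, 0, 0.4], [0, 0, 0, 0, 0.0653, 0, 0.4], [0, 0, 0, 0, 0.0653, 0, 0.4]]}}

```text
time: 13.73
tool_pos: [0.4163, 0.2361, 0.1451]
tool_rot: [-3.14, -0.174, 1.267]
contact_force: [0.4, 1.4, -4.2]
opening: 0.0598
grip_force: 55.0
```

>>> {"api": "carry_out", "payload": {"deltas": [[0, 0, 0, 0, 0.0653, 0, 0.4], [0, 0, 0, 0, 0.0653, 0, 0.4], [0, 0, 0, 0, 0.0653, 0, 0.4], [0, 0, 0, 0, 0.0653, 0, 0.4], [0, 0, 0, 0, 0.0653, 0, 0.4], [0, 0, 0, 0, 0.0653, 0, 0.4], [0, 0, 0, 0, 0.0653, 0, 0.4], [0, 0, 0, 0, 0.0653, 0, 0.4]]}}

```text
time: 14.4
tool_pos: [0.4164, 0.2361, 0.1453]
tool_rot: [-3.14, -0.696, 1.265]
contact_force: [-1.4, 1.0, -4.6]
opening: 0.06
grip_force: 55.0
```

>>> {"api": "carry_out", "payload": {"deltas": [[0, 0, 0, 0, 0.0653, 0, 0.4], [0, 0, 0, 0, 0.0653, 0, 0.4], [0, 0, 0, 0, 0.0653, 0, 0.4], [0, 0, 0, 0, 0.0653, 0, 0.4], [0, 0, 0, 0, 0.0653, 0, 0.4], [0, 0, 0, 0, 0.0653, 0, 0.4], [0, 0, 0, 0, 0.0653, 0, 0.4], [0, 0, 0, 0, 0.0653, 0, 0.4]]}}

```text
time: 15.07
tool_pos: [0.4168, 0.2362, 0.1452]
tool_rot: [-3.136, -1.218, 1.261]
contact_force: [-0.9, 0.9, -4.0]
opening: 0.0597
grip_force: 55.0
```

>>> {"api": "carry_out", "payload": {"deltas": [[0, 0, 0, 0, 0, 0, 0.4], [0, 0, 0, 0, 0, 0, 0.4], [0, 0, 0, 0, 0, 0, 0.4], [0, 0, 0, 0, 0, 0, 0.4], [0, 0, 0, 0, 0, 0, 0.4], [0, 0, 0, 0, 0, 0, 0.4], [0, 0, 0, 0, 0, 0, 0.4], [0, 0, 0, 0, 0, 0, 0.4]]}}

```text
time: 15.73
tool_pos: [0.4173, 0.2367, 0.1467]
tool_rot: [3.139, -1.217, 1.27]
contact_force: [-0.4, 0.1, -3.8]
opening: 0.0596
grip_force: 55.0
```

```bash
python3 - <<'E'
from h import *
d=cams.read_camera('scene');cv2.imwrite('pics/s3.png',cv2.resize(d['image'][60:260,130:430],None,fx=2.5,fy=2.5))
R=tilt(72.6,70);g=[.42,.255,.06]
to(tcp(g,R),R,'r')
E
```

```text
t=15.78 pos [0.4173 0.2367 0.1466] rot [ 3.14  -1.217  1.269] q [-0.35  0.62  2.32  1.45  1.23 -1.36] open 0.0598 grip 55.0 F [-0.3 -0.6 -2.7]
r shift 3 x [-2.505 -0.095  1.927]  turn 1 x [-0.0001  0.0045  0.0008]
```

View pics/s3.png

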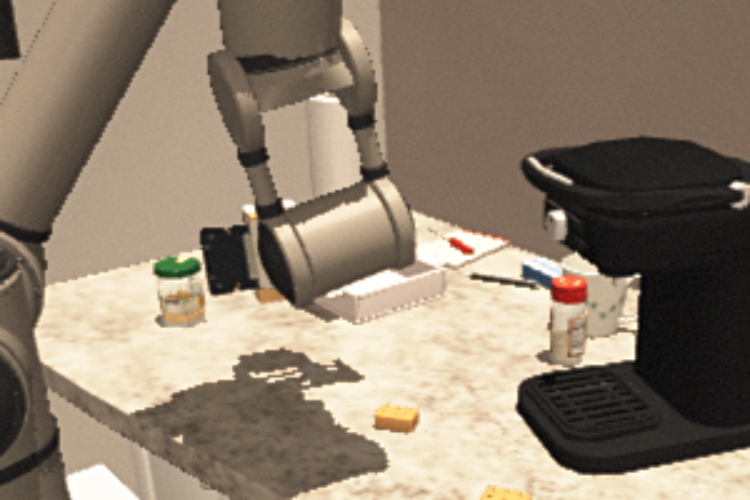

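>>> {"api": "carry_out", "payload": {"deltas": [[-1.97, 0, 0.72, 0, 0.0045, 0, 0.4], [-1.97, 0, 0.72, 0, 0, 0, 0.4], [-1.97, 0, 0.72, 0, 0, 0, 0.4], [-1.97, 0, 0.72, 0, 0, 0, 0.4], [-0.47, 0, 0.17, 0, 0, 0, 0.4], [0, 0, 0, 0, 0, 0, 0.4], [0, 0, 0, 0, 0, 0, 0.4], [0, 0, 0, 0, 0, 0, 0.4]]}}

```text
time: 16.45
tool_pos: [0.4175, 0.2367, 0.0585]
tool_rot: [3.138, -1.223, 1.27]
contact_force: [1.5, 0.3, -4.3]
opening: 0.0599
grip_force: 55.0
```

```bash
python3 - <<'E'
from h import *
R=tilt(72.6,70);g=[.4176,.241,.0555]
to(tcp(g,R),R,'r')
d=cams.read_camera('wrist');cv2.imwrite('pics/w3.png',d['image'])
W=cloud(d);print(np.percentile(W[d['depth']>0][:,2],[0,1,50,99]))
E
```

```text
t=16.45 pos [0.4175 0.2367 0.0585] rot [ 3.138 -1.223  1.27 ] q [-0.36  0.89  2.31  1.54  1.22 -1.64] open 0.0599 grip 55.0 F [ 1.5  0.3 -4.3]
r shift 1 x [-0.141 -0.116  1.597]  turn 1 x [ 0.0003 -0.0008  0.001 ]
[-0.27160615 -0.1093807   0.0978234   0.14899682]
```

View pics/w3.png

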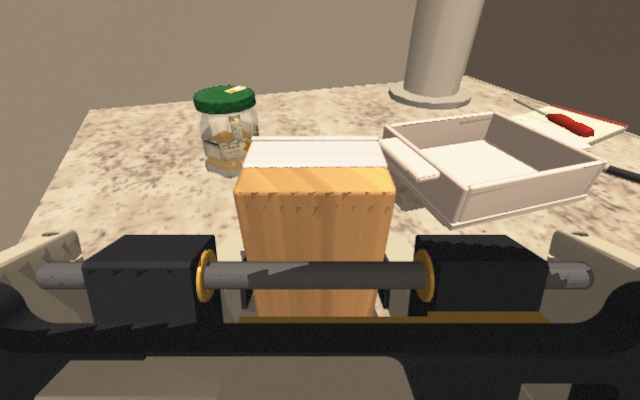

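```bash
python3 - <<'E'
from h import *
d=cams.read_camera('wrist');W=cloud(d);R=tilt(72.6,90)
for n,(r0,r1) in dict(mould=(147,162),board=(174,188)).items():
    P=W[r0:r1,260:370].reshape(-1,3);P=P[P[:,2]>.05];print(n,np.percentile(P[:,2],[5,50,95]).round(4),P.mean(0).round(4))
    A=np.c_[P[:,:2],np.ones(len(P))];print(np.linalg.lstsq(A,P[:,2],rcond=None)[0].round(4))
E
```

```text
mould [0.1176 0.1181 0.1186] [0.4163 0.2356 0.1182]
[-0.0776 -0.2567  0.211 ]
board [0.1177 0.1183 0.1189] [0.4099 0.2151 0.1184]
[-0.1426 -0.4629  0.2765]
```

>>> {"api": "carry_out", "payload": {"deltas": [[-0.28, 0, 0.1, 0, 0, 0, 0.4], [-0.28, 0, 0.1, 0, 0, 0, 0.4], [-0.09, 0, 0.03, 0, 0, 0, 0.4], [0, 0, 0, 0, 0, 0, 0.4], [0, 0, 0, 0, 0, 0, 0.4], [0, 0, 0, 0, 0, 0, 0.4], [0, 0, 0, 0, 0, 0, 0.4], [0, 0, 0, 0, 0, 0, 0.4]]}}

```text
time: 17.22
tool_pos: [0.4173, 0.2366, 0.0507]
tool_rot: [3.141, -1.222, 1.267]
contact_force: [1.0, -0.3, -2.2]
opening: 0.0596
grip_force: 55.0
```

>>> {"api": "carry_out", "payload": {"deltas": [[-0.05, 0, 0.02, 0, 0, 0, 0.4], [0, 0, 0, 0, 0, 0, 0.4], [-0.05, 0, 0.02, 0, 0, 0, 0.4], [0, 0, 0, 0, 0, 0, 0.4], [0, 0, 0, 0, 0, 0, 0.4], [0, 0, 0, 0, 0, 0, 0.4], [0, 0, 0, 0, 0, 0, 0.4], [0, 0, 0, 0, 0, 0, 0.4]]}}

```text
time: 17.88
tool_pos: [0.4173, 0.2366, 0.0499]
tool_rot: [3.141, -1.223, 1.267]
contact_force: [-0.7, -2.5, 2.5]
opening: 0.0596
grip_force: 55.0
```

>>> {"api": "carry_out", "payload": {"deltas": [[0, 0, 0, 0, 0, 0, 0.4], [0, 0, 0, 0, 0, 0, 0.4], [0, 0, 0, 0, 0, 0, 0.68], [0, 0, 0, 0, 0, 0, 0.72], [0, 0, 0, 0, 0, 0, 0.8], [0, 0, 0, 0, 0, 0, 0.9], [0, 0, 0, 0, 0, 0, 1], [0, 0, 0, 0, 0, 0, 1]], "force": 10}}

```text
time: 18.55
tool_pos: [0.4173, 0.2366, 0.0495]
tool_rot: [3.141, -1.222, 1.267]
contact_force: [0.2, 0.1, -0.2]
opening: 0.0883
grip_force: 0.0
```

```bash
python3 - <<'E'
from h import *
s=log();print(s['tool_pos'],s['opening'])
d=cams.read_camera('wrist');W=cloud(d)
for n,(r0,r1) in dict(mould=(147,162),board=(174,188)).items():
    P=W[r0:r1,260:370].reshape(-1,3);P=P[P[:,2]>.05];print(n,np.percentile(P[:,2],[5,50,95]).round(4),P.mean(0).round(4))
E
```

```text
[0.41727652 0.23660053 0.04951044] 0.08827276066962692
mould [0.109  0.1095 0.11  ] [0.4158 0.2346 0.1097]
board [0.1089 0.1095 0.1101] [0.4096 0.2146 0.1098]
```

>>> {"api": "carry_out", "payload": {"deltas": [[0, 0, -1, 0, 0, 0, 1], [0, 0, -2, 0, 0, 0, 1], [0, 0, -3, 0, 0, 0, 1], [0, 0, -3, 0, 0, 0, 1], [0, 0, -3, 0, 0, 0, 1], [3.7, 0, -1.3, 0, 0, 0, 1], [3.7, 0, -1.3, 0, 0, 0, 1], [3.7, 0, -1.3, 0, 0, 0, 1]]}}

```text
time: 19.27
tool_pos: [0.3836, 0.1297, 0.2094]
tool_rot: [-3.132, -1.223, 1.256]
contact_force: [1.5, -0.1, 0.9]
opening: 0.0919
grip_force: 0.0
```

>>> {"api": "carry_out", "payload": {"deltas": [[3.7, 0, -1.3, 0, 0, 0, 1], [3.7, 0, -1.3, 0, 0, 0, 1], [0, 0, 0, 0, -0.085, 0, 1], [0, 0, 0, 0, -0.085, 0, 1], [0, 0, 0, 0, -0.085, 0, 1], [0, 0, 0, 0, -0.085, 0, 1], [0, 0, 0, 0, -0.085, 0, 1], [0, 0, 0, 0, -0.085, 0, 1]]}}

```text
time: 19.93
tool_pos: [0.3839, 0.1309, 0.287]
tool_rot: [3.14, -0.708, 1.267]
contact_force: [-0.3, 0.6, -0.2]
opening: 0.0918
grip_force: 0.0
```

>>> {"api": "carry_out", "payload": {"deltas": [[0, 0, 0, 0, -0.085, 0, 1], [0, 0, 0, 0, -0.085, 0, 1], [0, 0, 0, 0, -0.085, 0, 1], [0, 0, 0, 0, -0.085, 0, 1], [0, 0, 0, 0, -0.085, 0, 1], [0, 0, 0, 0, -0.085, 0, 1], [0, 0, 0, 0, -0.085, 0, 1], [0, 0, 0, 0, -0.085, 0, 1]]}}

```text
time: 20.6
tool_pos: [0.3839, 0.131, 0.2869]
tool_rot: [3.14, -0.028, 1.267]
contact_force: [-0.3, -0.0, -0.9]
opening: 0.0921
grip_force: 0.0
```

>>> {"api": "carry_out", "payload": {"deltas": [[0, 0, 0, 0, -0.085, 0, 1], [0, 0, 0, 0, -0.085, 0, 1], [0, 0, 0, 0, -0.085, 0, 1], [0, 0, 0, 0, -0.085, 0, 1], [0, 0, 0, 0, -0.085, 0, 1], [0, 0, 0, 0, -0.085, 0, 1], [0, 0, 0, 0, -0.085, 0, 1], [0, 0, 0, 0, -0.085, 0, 1]]}}

```text
time: 21.27
tool_pos: [0.3839, 0.1312, 0.2867]
tool_rot: [3.141, 0.652, 1.267]
contact_force: [0.7, 0.2, -0.6]
opening: 0.0916
grip_force: 0.0
```

```bash
python3 - <<'E'
from h import *
d=cams.read_camera('top');blobs(d,roi=(.3,.8,.1,.5),zmax=.13)
R=tilt(72.6,-35);g=[.4151,.2296,.080]
P=tcp(g,R)-R.apply([0,0,.12]);print(P);to(P,R,'r')
E
```

```text
[241. 175.] 840 rect mm [635.1 344.8] [141.4 205.9] 89.9 z95 0.048 zmed 0.042 bgr [139. 154. 157.]
[268. 234.] 35 rect mm [435.6 241.1] [11.8 29.2] 75.1 z95 0.112 zmed 0.109 bgr [143. 152. 149.]
[279. 237.] 28 rect mm [428.7 204.8] [26.5 11.4] 5.0 z95 0.114 zmed 0.104 bgr [57. 71. 85.]
[212. 255.] 18 rect mm [363.1 433.8] [ 3.6 23.9] 38.7 z95 0.083 zmed 0.049 bgr [63. 74. 79.]
[0.43379598 0.28925894 0.16928757]
t=21.32 pos [0.3836 0.1317 0.2848] rot [-3.138  0.659  1.271] q [ 0.48  0.38  1.51 -0.46  1.73  0.81] open 0.0919 grip 0.0 F [-2.5  0.8 -1.7]
r shift 6 x [ 3.362e+00  1.300e-02 -3.000e-03]  turn 1 x [-0.0017  0.0482  0.0032]
```

>>> {"api": "carry_out", "payload": {"deltas": [[0, 0, 0, 0, 0.048, 0, 1], [3.36, 0, 0, 0, 0, 0, 1], [3.36, 0, 0, 0, 0, 0, 1], [3.36, 0, 0, 0, 0, 0, 1], [3.36, 0, 0, 0, 0, 0, 1], [3.36, 0, 0, 0, 0, 0, 1], [3.36, 0, 0, 0, 0, 0, 1], [0, 0, 0, 0, 0, 0, 1]]}}

```text
time: 21.98
tool_pos: [0.4333, 0.2924, 0.1676]
tool_rot: [-3.135, 0.602, 1.273]
contact_force: [-2.0, -1.7, -0.8]
opening: 0.092
grip_force: 0.0
```

>>> {"api": "carry_out", "payload": {"deltas": [[0, 0, 0, 0, 0, 0, 1], [0, 0, 0, 0, 0, 0, 1], [0, 0, 0, 0, 0, 0, 1], [0, 0, 0, 0, 0, 0, 1], [0, 0, 0, 0, 0, 0, 1], [0, 0, 0, 0, 0, 0, 1], [0, 0, 0, 0, 0, 0, 1], [0, 0, 0, 0, 0, 0, 1]]}}

```text
time: 22.65
tool_pos: [0.434, 0.2897, 0.1731]
tool_rot: [3.141, 0.6, 1.267]
contact_force: [-0.3, 0.0, -0.4]
opening: 0.0923
grip_force: 0.0
```

```bash
python3 - <<'E'
from h import *
d=cams.read_camera('wrist');cv2.imwrite('pics/w4.png',d['image']);blobs(d,roi=(.3,.55,.1,.35),zmin=.09,zmax=.125,minpx=100)
R=tilt(72.6,-35);g=[.4151,.2296,.080]
to(tcp(g,R),R,'r')
E
```

```text
[314. 209.] 3551 rect mm [415.2 232.4] [46.1 60.1] 72.3 z95 0.111 zmed 0.110 bgr [155. 180. 201.]
t=22.70 pos [0.434  0.2897 0.173 ] rot [3.141 0.6   1.267] q [ 0.64  0.7   1.24 -0.34  1.7   0.99] open 0.0919 grip 0.0 F [-0.3  0.2 -0.4]
r shift 4 x [ 4.300e-02 -1.000e-03  3.083e+00]  turn 1 x [ 0.0001 -0.0111 -0.0002]
```

View pics/w4.png

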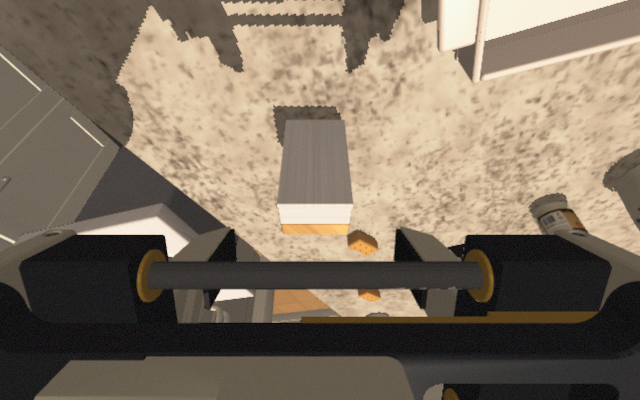

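>>> {"api": "carry_out", "payload": {"deltas": [[0.13, 0, 3, 0, -0.011, 0, 1], [0.04, 0, 3, 0, 0, 0, 1], [0.04, 0, 3, 0, 0, 0, 1], [0.04, 0, 2, 0, 0, 0, 1], [0, 0, 1.28, 0, 0, 0, 1], [0, 0, 0, 0, 0, 0, 0.85], [0, 0, 0, 0, 0, 0, 0.8], [0, 0, 0, 0, 0, 0, 0.75]], "force": 10}}

```text
time: 23.37
tool_pos: [0.4143, 0.2255, 0.0714]
tool_rot: [3.14, 0.61, 1.267]
contact_force: [0.2, 0.5, 1.1]
opening: 0.0761
grip_force: 0.0
```

>>> {"api": "carry_out", "payload": {"deltas": [[0, 0, 0, 0, 0, 0, 0.7], [0, 0, 0, 0, 0, 0, 0.67], [0, 0, 0, 0, 0, 0, 0.64], [0, 0, 0, 0, 0, 0, 0.6], [0, 0, 0, 0, 0, 0, 0.5], [0, 0, 0, 0, 0, 0, 0.4], [0, 0, 0, 0, 0, 0, 0.4], [0, 0, 0, 0, 0, 0, 0.4]]}}

```text
time: 24.03
tool_pos: [0.4138, 0.2251, 0.0711]
tool_rot: [3.141, 0.61, 1.267]
contact_force: [0.5, 2.6, 6.1]
opening: 0.0601
grip_force: 10.0
```

>>> {"api": "carry_out", "payload": {"deltas": [[0, 0, 0, 0, 0, 0, 0.4], [0, 0, 0, 0, 0, 0, 0.4], [0, 0, 0, 0, 0, 0, 0.4], [0, 0, 0, 0, 0, 0, 0.4], [0, 0, 0, 0, 0, 0, 0.4], [0, 0, 0, 0, 0, 0, 0.4], [0, 0, 0, 0, 0, 0, 0.4], [0, 0, 0, 0, 0, 0, 0.4]], "force": 58}}

```text
time: 24.7
tool_pos: [0.4139, 0.2251, 0.0711]
tool_rot: [3.141, 0.61, 1.267]
contact_force: [-1.1, 2.6, 6.1]
opening: 0.0597
grip_force: 58.0
```

```bash
python3 - <<'E'
from h import *
d=cams.read_camera('wrist');blobs(d,roi=(.3,.55,.1,.35),zmin=.09,zmax=.125,minpx=100)
R=tilt(72.6,-35);g=[.415,.2305,.18]
to(tcp(g,R),R,'r')
E
```

```text
[316. 278.] 43498 rect mm [427.8 269.2] [ 72.8 174.5] 73.2 z95 0.124 zmed 0.116 bgr [63. 70. 75.]
t=24.75 pos [0.4139 0.2251 0.0711] rot [3.141 0.61  1.267] q [ 0.58  0.73  1.51 -0.38  1.4   1.04] open 0.0597 grip 58.0 F [0.2 2.4 5.1]
r shift 3 x [-1.933 -0.018 -2.711]  turn 1 x [ 0.0007 -0.0007 -0.0003]
```

>>> {"api": "carry_out", "payload": {"deltas": [[-0.57, 0, -0.82, 0, 0, 0, 0.4], [-1.15, 0, -1.64, 0, 0, 0, 0.4], [-1.15, 0, -1.64, 0, 0, 0, 0.4], [-1.15, 0, -1.64, 0, 0, 0, 0.4], [-1.15, 0, -1.64, 0, 0, 0, 0.4], [-1.15, 0, -1.64, 0, 0, 0, 0.4], [0, 0, 0, 0, 0, 0, 0.4], [0, 0, 0, 0, 0, 0, 0.4]]}}

```text
time: 25.42
tool_pos: [0.4137, 0.2249, 0.1809]
tool_rot: [3.141, 0.609, 1.267]
contact_force: [0.5, -0.1, -4.7]
opening: 0.0594
grip_force: 58.0
```

>>> {"api": "carry_out", "payload": {"deltas": [[0, 0, 0, 0, 0.0653, 0, 0.4], [0, 0, 0, 0, 0.0653, 0, 0.4], [0, 0, 0, 0, 0.0653, 0, 0.4], [0, 0, 0, 0, 0.0653, 0, 0.4], [0, 0, 0, 0, 0.0653, 0, 0.4], [0, 0, 0, 0, 0.0653, 0, 0.4], [0, 0, 0, 0, 0.0653, 0, 0.4], [0, 0, 0, 0, 0.0653, 0, 0.4]]}}

```text
time: 26.08
tool_pos: [0.4125, 0.2243, 0.1791]
tool_rot: [-3.139, 0.088, 1.267]
contact_force: [-0.6, 0.0, -3.8]
opening: 0.0594
grip_force: 58.0
```

>>> {"api": "carry_out", "payload": {"deltas": [[0, 0, 0, 0, 0.0653, 0, 0.4], [0, 0, 0, 0, 0.0653, 0, 0.4], [0, 0, 0, 0, 0.0653, 0, 0.4], [0, 0, 0, 0, 0.0653, 0, 0.4], [0, 0, 0, 0, 0.0653, 0, 0.4], [0, 0, 0, 0, 0.0653, 0, 0.4], [0, 0, 0, 0, 0.0653, 0, 0.4], [0, 0, 0, 0, 0.0653, 0, 0.4]]}}

```text
time: 26.75
tool_pos: [0.4123, 0.2243, 0.1792]
tool_rot: [-3.139, -0.435, 1.265]
contact_force: [-0.2, -0.2, -2.9]
opening: 0.0599
grip_force: 58.0
```

>>> {"api": "carry_out", "payload": {"deltas": [[0, 0, 0, 0, 0.0653, 0, 0.4], [0, 0, 0, 0, 0.0653, 0, 0.4], [0, 0, 0, 0, 0.0653, 0, 0.4], [0, 0, 0, 0, 0.0653, 0, 0.4], [0, 0, 0, 0, 0.0653, 0, 0.4], [0, 0, 0, 0, 0.0653, 0, 0.4], [0, 0, 0, 0, 0.0653, 0, 0.4], [0, 0, 0, 0, 0.0653, 0, 0.4]]}}

```text
time: 27.42
tool_pos: [0.4127, 0.2244, 0.1795]
tool_rot: [-3.138, -0.957, 1.263]
contact_force: [-0.3, 0.8, -4.5]
opening: 0.0601
grip_force: 58.0
```

>>> {"api": "carry_out", "payload": {"deltas": [[0, 0, 0, 0, 0, 0, 0.4], [0, 0, 0, 0, 0, 0, 0.4], [0, 0, 0, 0, 0, 0, 0.4], [0, 0, 0, 0, 0, 0, 0.4], [0, 0, 0, 0, 0, 0, 0.4], [0, 0, 0, 0, 0, 0, 0.4], [0, 0, 0, 0, 0, 0, 0.4], [0, 0, 0, 0, 0, 0, 0.4]]}}

```text
time: 28.08
tool_pos: [0.4135, 0.225, 0.1809]
tool_rot: [3.14, -0.956, 1.269]
contact_force: [-0.2, 0.4, -3.6]
opening: 0.0599
grip_force: 58.0
```

```bash
python3 - <<'E'
from h import *
d=cams.read_camera('wrist');cv2.imwrite('pics/w5.png',d['image'])
W=cloud(d);print(np.round(W[150:270:10,315],4).tolist())
# final flat centre (.412,.262); grasp 25 mm toward T (-u)
u=np.array([.299,.954,0]);g=np.array([.412,.262,.022])-.025*u
R=tilt(72.6,55);to(tcp(g+[0,0,.02],R),R,'r')
E
```

```text
[[0.4279, 0.2726, 0.2089], [0.4254, 0.2647, 0.2089], [0.4229, 0.2566, 0.2096], [0.4208, 0.2498, 0.2094], [0.4187, 0.2433, 0.2092], [0.4169, 0.2375, 0.2086], [0.4148, 0.2307, 0.2097], [0.413, 0.2251, 0.2097], [0.4115, 0.2203, 0.2088], [0.4099, 0.215, 0.2092], [0.4084, 0.2101, 0.2092], [0.407, 0.2057, 0.2087]]
t=28.13 pos [0.4135 0.2249 0.1809] rot [ 3.141 -0.956  1.268] q [-0.28  0.32  2.24  1.22  1.05 -0.89] open 0.0598 grip 58.0 F [-0.1  0.7 -3.4]
r shift 4 x [-2.702 -0.314  2.47 ]  turn 1 x [-0.      0.0039  0.0006]
```

View pics/w5.png

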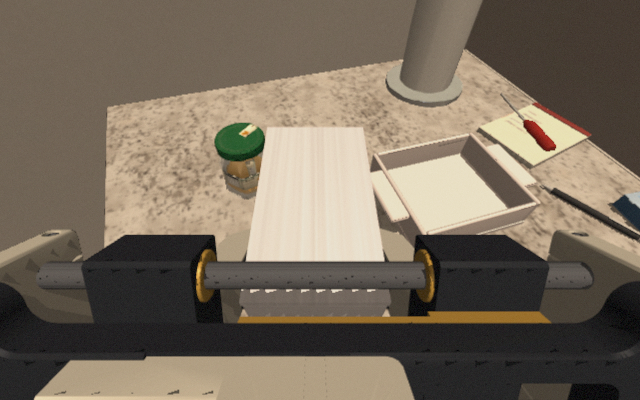

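>>> {"api": "carry_out", "payload": {"deltas": [[-2.7, -0.31, 2.47, 0, 0.004, 0, 0.4], [-2.7, -0.31, 2.47, 0, 0, 0, 0.4], [-2.7, -0.31, 2.47, 0, 0, 0, 0.4], [-2.7, -0.31, 2.47, 0, 0, 0, 0.4], [0, 0, 0, 0, 0, 0, 0.4], [0, 0, 0, 0, 0, 0, 0.4], [0, 0, 0, 0, 0, 0, 0.4], [0, 0, 0, 0, 0, 0, 0.4]]}}

```text
time: 28.8
tool_pos: [0.4089, 0.2462, 0.0386]
tool_rot: [3.131, -0.962, 1.276]
contact_force: [0.2, 0.2, -2.9]
opening: 0.06
grip_force: 58.0
```

```bash
python3 - <<'E'
from h import *
d=cams.read_camera('wrist');W=cloud(d);P=W[150:270,290:340].reshape(-1,3);A=np.c_[P[:,:2],np.ones(len(P))];print('top z',np.percentile(P[:,2],[2,50,98]).round(4),np.linalg.lstsq(A,P[:,2],rcond=None)[0].round(3))
u=np.array([.299,.954,0]);g=np.array([.412,.262,.024])-.025*u
R=tilt(72.6,55);to(tcp(g,R),R,'r')
E
```

```text
top z [0.066  0.0671 0.1054] [-0.087 -0.262  0.172]
t=28.85 pos [0.4091 0.2461 0.0387] rot [ 3.129 -0.961  1.277] q [-0.22  0.74  2.33  1.6   0.96 -1.48] open 0.0600 grip 58.0 F [-0.6  0.8 -2.8]
r shift 1 x [-1.72  -0.2    1.214]  turn 1 x [ 0.0045 -0.0016  0.0057]
```

>>> {"api": "carry_out", "payload": {"deltas": [[-0.66, 0, 0.46, 0, 0, 0, 0.4], [-0.57, 0, 0.4, 0, 0, 0, 0.4], [-0.25, 0, 0.17, 0, 0, 0, 0.4], [0, 0, 0, 0, 0, 0, 0.4], [0, 0, 0, 0, 0, 0, 0.4], [0, 0, 0, 0, 0, 0, 0.4], [0, 0, 0, 0, 0, 0, 0.4], [0, 0, 0, 0, 0, 0, 0.4]]}}

```text
time: 29.52
tool_pos: [0.4074, 0.2465, 0.0178]
tool_rot: [3.141, -0.96, 1.268]
contact_force: [0.4, 0.1, -3.3]
opening: 0.0601
grip_force: 58.0
```

>>> {"api": "carry_out", "payload": {"deltas": [[-0.06, 0, 0.04, 0, 0, 0, 0.4], [0, 0, 0, 0, 0, 0, 0.4], [0, 0, 0, 0, 0, 0, 0.4], [-0.06, 0, 0.04, 0, 0, 0, 0.4], [0, 0, 0, 0, 0, 0, 0.4], [0, 0, 0, 0, 0, 0, 0.4], [0, 0, 0, 0, 0, 0, 0.4], [0, 0, 0, 0, 0, 0, 0.4]]}}

```text
time: 30.18
tool_pos: [0.4074, 0.2466, 0.0171]
tool_rot: [3.141, -0.962, 1.268]
contact_force: [-2.8, -7.0, 8.7]
opening: 0.0601
grip_force: 58.0
```

>>> {"api": "carry_out", "payload": {"deltas": [[0.03, 0, -0.02, 0, 0, 0, 0.4], [0, 0, 0, 0, 0, 0, 0.4], [0, 0, 0, 0, 0, 0, 0.68], [0, 0, 0, 0, 0, 0, 0.72], [0, 0, 0, 0, 0, 0, 0.8], [0, 0, 0, 0, 0, 0, 0.9], [0, 0, 0, 0, 0, 0, 1], [0, 0, 0, 0, 0, 0, 1]], "force": 10}}

```text
time: 30.85
tool_pos: [0.4073, 0.2465, 0.0164]
tool_rot: [-3.141, -0.96, 1.267]
contact_force: [0.2, -0.6, 0.8]
opening: 0.0882
grip_force: 0.0
```

>>> {"api": "carry_out", "payload": {"deltas": [[0, 0, 0, 0, 0, 0, 1], [0, 0, -1, 0, 0, 0, 1], [0, 0, -2, 0, 0, 0, 1], [0, 0, -3, 0, 0, 0, 1], [0, 0, -3, 0, 0, 0, 1], [0, 0, -3, 0, 0, 0, 1], [2.5, 0, -1.75, 0, 0, 0, 1], [2.5, 0, -1.75, 0, 0, 0, 1]]}}

```text
time: 31.52
tool_pos: [0.3779, 0.1512, 0.147]
tool_rot: [-3.137, -0.96, 1.26]
contact_force: [0.7, 0.1, -0.2]
opening: 0.0919
grip_force: 0.0
```

>>> {"api": "carry_out", "payload": {"deltas": [[2.5, 0, -1.75, 0, 0, 0, 1], [0, 0, 0, 0, -0.09, 0, 1], [0, 0, 0, 0, -0.09, 0, 1], [0, 0, 0, 0, -0.09, 0, 1], [0, 0, 0, 0, -0.09, 0, 1], [0, 0, 0, 0, -0.09, 0, 1], [0, 0, 0, 0, -0.09, 0, 1], [0, 0, 0, 0, -0.09, 0, 1]]}}

```text
time: 32.18
tool_pos: [0.378, 0.1525, 0.1775]
tool_rot: [3.139, -0.326, 1.267]
contact_force: [-0.3, 0.3, -0.0]
opening: 0.0922
grip_force: 0.0
```

>>> {"api": "carry_out", "payload": {"deltas": [[0, 0, 0, 0, -0.09, 0, 1], [0, 0, 0, 0, -0.09, 0, 1], [0, 0, 0, 0, -0.09, 0, 1], [0, 0, 0, 0, -0.06, 0, 1], [0, 0, 0, 0, 0, 0, 1], [0, 0, 0, 0, 0, 0, 1], [0, 0, 0, 0, 0, 0, 1], [0, 0, 0, 0, 0, 0, 1]]}}

```text
time: 32.85
tool_pos: [0.3775, 0.1521, 0.1767]
tool_rot: [-3.141, -0.001, 1.266]
contact_force: [-0.4, -0.1, -0.3]
opening: 0.0919
grip_force: 0.0
```

```bash
python3 - <<'E'
from h import *
for n in('top','wrist'):
    d=cams.read_camera(n);blobs(d,roi=(.3,.55,.1,.4),zmax=.08,minpx=100)
cv2.imwrite('pics/w6.png',d['image'])
R=down(72.6);to([.412,.262,.15],R,'r')
E
```

```text
[241. 203.] 123 rect mm [540.6 344.6] [17.6 76.6] 0.6 z95 0.048 zmed 0.043 bgr [167. 184. 180.]
[263. 239.] 446 rect mm [413.  260.8] [111.2  59.3] 72.7 z95 0.052 zmed 0.046 bgr [174. 185. 178.]
[314.  62.] 8803 rect mm [410.1 258.3] [103.   60.2] 72.6 z95 0.047 zmed 0.046 bgr [224. 231. 232.]
t=32.95 pos [0.3778 0.1519 0.1768] rot [-3.141e+00 -1.000e-03  1.266e+00] q [0.19 0.19 1.91 0.   1.04 0.5 ] open 0.0919 grip 0.0 F [0.2 0.  0.2]
r shift 4 x [ 2.881 -0.007  0.671]  turn 1 x [-0.0003 -0.0008 -0.0014]
```

View pics/w6.png

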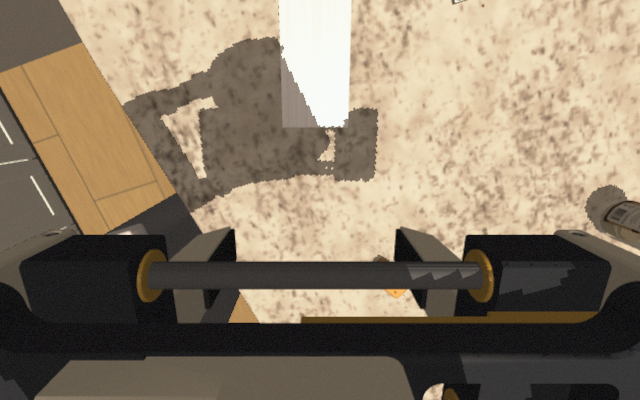

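>>> {"api": "carry_out", "payload": {"deltas": [[2.88, 0.02, 0.67, 0, 0, 0, 1], [2.88, 0.02, 0.67, 0, 0, 0, 1], [2.88, 0.02, 0.67, 0, 0, 0, 1], [2.83, 0.02, 0.67, 0, 0, 0, 1], [0, 0, 3, 0, 0, 0, 1], [0, 0, 3, 0, 0, 0, 1], [0, 0, 3, 0, 0, 0, 1], [0, 0, 1.5, 0, 0, 0, 1]]}}

```text
time: 33.62
tool_pos: [0.4115, 0.2607, 0.0421]
tool_rot: [-3.138, 0.002, 1.266]
contact_force: [-1.0, 0.0, 0.7]
opening: 0.092
grip_force: 0.0
```

>>> {"api": "carry_out", "payload": {"deltas": [[0, 0, 0, 0, 0, 0, 1], [0, 0, 0, 0, 0, 0, 1], [0, 0, 0, 0, 0, 0, 1], [0, 0, 0, 0, 0, 0, 1], [0, 0, 0, 0, 0, 0, 1], [0, 0, 0, 0, 0, 0, 1], [0, 0, 0, 0, 0, 0, 1], [0, 0, 0, 0, 0, 0, 1]]}}

```text
time: 34.28
tool_pos: [0.4132, 0.2619, 0.0455]
tool_rot: [3.141, -0.001, 1.267]
contact_force: [1.0, -0.3, -0.0]
opening: 0.0922
grip_force: 0.0
```

```bash
python3 - <<'E'
from h import *
R=down(72.6);to([.4125,.261,.029],R,'r')
E
```

```text
t=34.28 pos [0.4132 0.2619 0.0455] rot [ 3.141e+00 -1.000e-03  1.267e+00] q [0.41 0.52 1.85 0.   0.77 0.71] open 0.0922 grip 0.0 F [ 1.  -0.3 -0. ]
r shift 1 x [-0.11  -0.039  1.649]  turn 1 x [ 0.0006 -0.0007  0.0001]
```

>>> {"api": "carry_out", "payload": {"deltas": [[-0.05, -0.03, 1.1, 0, 0, 0, 1], [0, 0, 0.55, 0, 0, 0, 1], [0, 0, 0, 0, 0, 0, 0.85], [0, 0, 0, 0, 0, 0, 0.75], [0, 0, 0, 0, 0, 0, 0.7], [0, 0, 0, 0, 0, 0, 0.67], [0, 0, 0, 0, 0, 0, 0.64], [0, 0, 0, 0, 0, 0, 0.6]], "force": 10}}

```text
time: 34.95
tool_pos: [0.4127, 0.2615, 0.0288]
tool_rot: [3.141, -0.0, 1.267]
contact_force: [-1.0, 0.7, 1.7]
opening: 0.0595
grip_force: 10.0
```

>>> {"api": "carry_out", "payload": {"deltas": [[0, 0, 0, 0, 0, 0, 0.5], [0, 0, 0, 0, 0, 0, 0.4], [0, 0, 0, 0, 0, 0, 0.4], [0, 0, 0, 0, 0, 0, 0.4], [0, 0, 0, 0, 0, 0, 0.4], [0, 0, 0, 0, 0, 0, 0.4], [0, 0, 0, 0, 0, 0, 0.4], [0, 0, 0, 0, 0, 0, 0.4]], "force": 30}}

```text
time: 35.62
tool_pos: [0.4127, 0.2615, 0.0288]
tool_rot: [3.141, -0.0, 1.267]
contact_force: [-0.8, 0.6, 5.2]
opening: 0.0599
grip_force: 30.0
```

>>> {"api": "carry_out", "payload": {"deltas": [[0, 0, -0.5, 0, 0, 0, 0.4], [0, 0, -1, 0, 0, 0, 0.4], [0, 0, -1, 0, 0, 0, 0.4], [0, 0, -1, 0, 0, 0, 0.4], [0, 0, -1.5, 0, 0, 0, 0.4], [0, 0, -2, 0, 0, 0, 0.4], [0, 0, -2, 0, 0, 0, 0.4], [0, 0, 0, 0, 0, 0, 0.4]]}}

```text
time: 36.28
tool_pos: [0.4147, 0.2624, 0.1228]
tool_rot: [3.136, -0.005, 1.267]
contact_force: [1.3, 0.0, -1.6]
opening: 0.0595
grip_force: 30.0
```

```bash
python3 - <<'E'
from h import *
d=cams.read_camera('scene');cv2.imwrite('pics/s4.png',cv2.resize(d['image'][100:260,180:380],None,fx=3,fy=3))
R=down(72.6);to([.56,.06,.12],R,'r')
E
```

```text
t=36.33 pos [0.4139 0.262  0.1209] rot [ 3.137 -0.004  1.267] q [0.41 0.4  1.78 0.   0.95 0.71] open 0.0597 grip 30.0 F [ 0.2  0.6 -2.8]
r shift 7 x [-2.13   2.855  0.013]  turn 1 x [ 0.0041 -0.0037  0.0001]
```

View pics/s4.png

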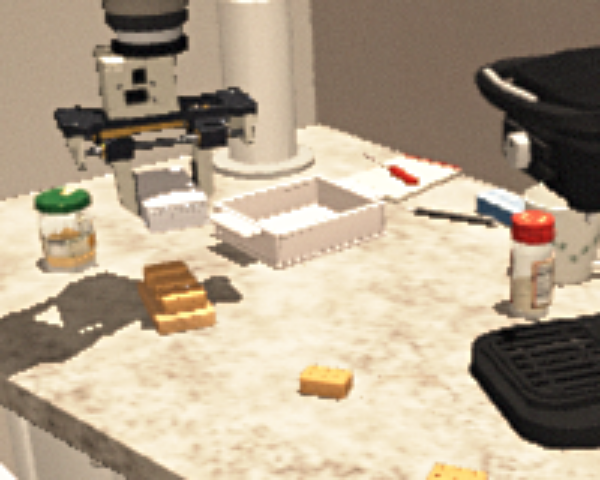

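```bash
python3 - <<'E'
from h import *
R=down(80);to([.55,.072,.115],R,'t')
E
```

```text
t=36.33 pos [0.4139 0.262  0.1209] rot [ 3.137 -0.004  1.267] q [0.41 0.4  1.78 0.   0.95 0.71] open 0.0597 grip 30.0 F [ 0.2  0.6 -2.8]
t shift 6 x [-2.344  3.111  0.102]  turn 2 x [ 0.0022 -0.0017 -0.0645]
```

>>> {"api": "carry_out", "payload": {"deltas": [[-2.34, 3.1, 0.1, 0, 0, 0, 0.4], [-2.34, 3.1, 0.1, 0, 0, 0, 0.4], [-2.34, 3.1, 0.1, 0, 0, 0, 0.4], [-2.34, 3.1, 0.1, 0, 0, 0, 0.4], [-2.34, 3.1, 0.1, 0, 0, 0, 0.4], [-2.34, 3.1, 0.1, 0, 0, 0, 0.4], [0, 0, 0, 0, 0, -0.0645, 0.4], [0, 0, 0, 0, 0, -0.0645, 0.4]]}}

```text
time: 37.0
tool_pos: [0.5486, 0.0695, 0.111]
tool_rot: [-3.14, 0.0, 1.395]
contact_force: [0.0, 0.4, -2.3]
opening: 0.0598
grip_force: 30.0
```

>>> {"api": "carry_out", "payload": {"deltas": [[0, 0, 0, 0, 0, 0, 0.4], [0, 0, 0, 0, 0, 0, 0.4], [0, 0, 0, 0, 0, 0, 0.4], [0, 0, 0, 0, 0, 0, 0.4], [0, 0, 0, 0, 0, 0, 0.4], [0, 0, 0, 0, 0, 0, 0.4], [0, 0, 0, 0, 0, 0, 0.4], [0, 0, 0, 0, 0, 0, 0.4]]}}

```text
time: 37.67
tool_pos: [0.5481, 0.072, 0.1127]
tool_rot: [3.141, -0.0, 1.396]
contact_force: [-0.3, -1.2, -2.0]
opening: 0.0598
grip_force: 30.0
```

```bash
python3 - <<'E'
from h import *
R=down(80);to([.55,.072,.013],R,'t')
d=cams.read_camera('top');blobs(d,zmax=.15,roi=(.3,.8,-.4,.5),minpx=60)
E
```

```text
t=37.67 pos [0.5481 0.072  0.1127] rot [ 3.141 -0.     1.396] q [-0.01  0.52  1.61  0.    1.01  0.17] open 0.0598 grip 30.0 F [-0.3 -1.2 -2. ]
t shift 3 x [0.01  0.06  3.322]  turn 1 x [ 0.0003 -0.0002  0.    ]
[326. 136.] 158 rect mm [772.4  53.8] [54.7 90.2] 0.1 z95 0.098 zmed 0.061 bgr [114. 126. 131.]
[241. 175.] 849 rect mm [635.3 344.8] [141.2 206.1] 89.6 z95 0.049 zmed 0.042 bgr [139. 154. 157.]
[340. 159.] 197 rect mm [693.1   8. ] [47.5 41.3] 6.0 z95 0.110 zmed 0.105 bgr [ 74.  91. 149.]
[371. 204.] 441 rect mm [ 541.8 -111.8] [195.   67.8] 50.9 z95 0.049 zmed 0.032 bgr [51. 56. 58.]
[266. 241.] 551 rect mm [412.6 260.5] [111.1  60. ] 72.5 z95 0.042 zmed 0.034 bgr [ 90. 130. 162.]
[207. 248.] 388 rect mm [385.8 451.4] [62.4 60.8] 79.7 z95 0.088 zmed 0.083 bgr [73. 98. 88.]
[397. 246.] 109 rect mm [ 403.2 -192.4] [26.9 45.5] 31.7 z95 0.024 zmed 0.020 bgr [105. 149. 177.]
[451. 249.] 265 rect mm [ 396.2 -372.3] [52.3 60.6] 88.4 z95 0.043 zmed 0.036 bgr [ 66.  78. 149.]
```

>>> {"api": "carry_out", "payload": {"deltas": [[0, 0.1, 3, 0, 0, 0, 0.4], [0, 0, 3, 0, 0, 0, 0.4], [0, 0, 2.5, 0, 0, 0, 0.4], [0, 0, 1.2, 0, 0, 0, 0.4], [0, 0, 0.3, 0, 0, 0, 0.4], [0, 0, 0, 0, 0, 0, 0.4], [0, 0, 0, 0, 0, 0, 0.4], [0, 0, 0, 0, 0, 0, 0.4]]}}

```text
time: 38.38
tool_pos: [0.5498, 0.0717, 0.0132]
tool_rot: [3.14, -0.0, 1.396]
contact_force: [-0.5, -0.3, -1.7]
opening: 0.0593
grip_force: 30.0
```

>>> {"api": "carry_out", "payload": {"deltas": [[0, 0, 0.1, 0, 0, 0, 0.4], [0, 0, 0.06, 0, 0, 0, 0.4], [0, 0, 0, 0, 0, 0, 0.4], [0, 0, 0, 0, 0, 0, 0.4], [0, 0, 0, 0, 0, 0, 0.4], [0, 0, 0, 0, 0, 0, 0.4], [0, 0, 0, 0, 0, 0, 0.4], [0, 0, 0, 0, 0, 0, 0.4]]}}

```text
time: 39.05
tool_pos: [0.5491, 0.0717, 0.011]
tool_rot: [3.142, -0.0, 1.396]
contact_force: [-0.8, -0.2, -1.2]
opening: 0.06
grip_force: 30.0
```

>>> {"api": "carry_out", "payload": {"deltas": [[0, 0, 0.03, 0, 0, 0, 0.4], [0, 0, 0, 0, 0, 0, 0.4], [0, 0, 0, 0, 0, 0, 0.68], [0, 0, 0, 0, 0, 0, 0.75], [0, 0, 0, 0, 0, 0, 0.85], [0, 0, 0, 0, 0, 0, 1], [0, 0, 0, 0, 0, 0, 1], [0, 0, 0, 0, 0, 0, 1]], "force": 20}}

```text
time: 39.72
tool_pos: [0.5492, 0.0717, 0.0107]
tool_rot: [3.141, -0.0, 1.396]
contact_force: [0.2, -0.4, -0.1]
opening: 0.0897
grip_force: 0.0
```

>>> {"api": "carry_out", "payload": {"deltas": [[0, 0, -1.5, 0, 0, 0, 1], [0, 0, -3, 0, 0, 0, 1], [0, 0, -3, 0, 0, 0, 1], [0, 0, -3, 0, 0, 0, 1], [0, 0, -2, 0, 0, 0, 1], [0, 0, 0, 0, 0, 0, 1], [0, 0, 0, 0, 0, 0, 1], [0, 0, 0, 0, 0, 0, 1]]}}

```text
time: 40.38
tool_pos: [0.5484, 0.0717, 0.1347]
tool_rot: [-3.14, 0.0, 1.396]
contact_force: [-0.4, 0.3, -0.1]
opening: 0.0917
grip_force: 0.0
```

```bash
python3 - <<'E'
from h import *
R=down(72.6);to([.4127,.261,.11],R,'t')
d=cams.read_camera('wrist');blobs(d,zmax=.06,roi=(.3,.8,-.4,.5),minpx=300)
q0=np.array([.41,.52,1.85,0,.77,.71])
for psi,L in((90,[.635,.37]),(0,[.67,.345]),(45,[.66,.37]),(72.6,[.65,.37])):
    dr=np.array([np.cos(np.radians(psi)),np.sin(np.radians(psi))])  # upslope
    for th in(0,45,60):
        t=np.radians(th);low=np.array([*L,.055]); g=low+np.r_[dr*np.cos(t)*.055,.055*np.sin(t)]
        q=q0
        for k in np.linspace(0,th,5): q,e=ik(tcp(g,tilt(psi,k)),tilt(psi,k),q)
        print(psi,th,g.round(3),'%.4f'%e,q.round(2))
E
```

```text
t=40.38 pos [0.5484 0.0717 0.1347] rot [-3.14   0.     1.396] q [-0.01  0.49  1.59  0.    1.07  0.17] open 0.0917 grip 0.0 F [-0.4  0.3 -0.1]
t shift 7 x [ 2.327 -2.379  0.357]  turn 2 x [-0.0007  0.0001  0.0645]
[104.  34.] 5696 rect mm [403.3 234.8] [55.4 61.6] 73.6 z95 0.039 zmed 0.030 bgr [ 81. 144. 189.]
[566. 163.] 3158 rect mm [763.2  64.1] [78.8 31.7] 67.7 z95 0.058 zmed 0.041 bgr [76. 90. 99.]
[316. 192.] 7971 rect mm [548.3  71.6] [109.8  60.1] 80.1 z95 0.029 zmed 0.028 bgr [188. 196. 202.]
[471. 225.] 1316 rect mm [683.2  16.4] [45.9 24.2] 46.5 z95 0.057 zmed 0.034 bgr [69. 85. 98.]
[375. 304.] 2161 rect mm [587.6 -52.1] [28.5 99.2] 86.3 z95 0.031 zmed 0.029 bgr [34. 37. 37.]
90 0 [0.635 0.425 0.055] 0.0000 [0.49 0.96 0.93 0.   1.26 0.49]
90 45 [0.635 0.409 0.094] 0.0000 [ 0.19  0.84  1.34  0.94  1.03 -0.36]
90 60 [0.635 0.398 0.103] 0.0000 [ 0.1   0.89  1.41  1.22  1.16 -0.63]
0 0 [0.725 0.345 0.055] 0.0000 [0.35 1.04 0.73 0.   1.36 1.92]
0 45 [0.709 0.345 0.094] 0.0496 [ 0.47  0.75  1.51 -1.    0.37  2.9 ]
0 60 [0.698 0.345 0.103] 0.3036 [ 0.47  0.72  1.53 -1.    0.36  2.9 ]
45 0 [0.699 0.409 0.055] 0.0000 [0.43 1.06 0.7  0.   1.38 1.22]
45 45 [0.688 0.398 0.094] 0.0000 [ 0.3   0.74  1.58  1.29  0.35 -0.06]
45 60 [0.679 0.389 0.103] 0.0000 [ 0.25  0.76  1.76  2.2   0.57 -1.  ]
72.6 0 [0.666 0.422 0.055] 0.0000 [0.47 1.01 0.81 0.   1.32 0.77]
72.6 45 [0.662 0.407 0.094] 0.0000 [ 0.21  0.79  1.45  1.07  0.78 -0.24]
72.6 60 [0.658 0.396 0.103] 0.0000 [ 0.12  0.83  1.57  1.48  0.91 -0.69]
```

>>> {"api": "carry_out", "payload": {"deltas": [[2.33, -2.38, 0.35, 0, 0, 0, 1], [2.33, -2.38, 0.35, 0, 0, 0, 1], [2.33, -2.38, 0.35, 0, 0, 0, 1], [2.33, -2.38, 0.35, 0, 0, 0, 1], [2.33, -2.38, 0.35, 0, 0, 0, 1], [2.33, -2.38, 0.35, 0, 0, 0, 1], [2.33, -2.38, 0.35, 0, 0, 0, 1], [0, 0, 0, 0, 0, 0.0645, 1]]}}

```text
time: 41.1
tool_pos: [0.4086, 0.2642, 0.1091]
tool_rot: [-3.136, 0.002, 1.336]
contact_force: [-0.8, 0.1, -0.9]
opening: 0.0919
grip_force: 0.0
```

>>> {"api": "carry_out", "payload": {"deltas": [[0, 0, 0, 0, 0, 0.0645, 1], [0, 0, 0, 0, 0, 0, 1], [0, 0, 0, 0, 0, 0, 1], [0, 0, 0, 0, 0, 0, 1], [0, 0, 0, 0, 0, 0, 1], [0, 0, 0, 0, 0, 0, 1], [0, 0, 0, 0, 0, 0, 1], [0, 0, 0, 0, 0, 0, 1]]}}

```text
time: 41.77
tool_pos: [0.4135, 0.2611, 0.1112]
tool_rot: [3.142, -0.0, 1.267]
contact_force: [0.1, -0.3, -0.3]
opening: 0.0921
grip_force: 0.0
```

```bash
python3 - <<'E'
from h import *
d=cams.read_camera('wrist');cv2.imwrite('pics/w7.png',d['image']);blobs(d,zmax=.06,roi=(.3,.5,.1,.4),minpx=300)
R=down(72.6);to([.4127,.261,.0115],R,'t')
E
```

```text
[313. 196.] 8794 rect mm [411.5 262.1] [108.9  60.2] 72.7 z95 0.039 zmed 0.037 bgr [ 63. 112. 153.]
t=41.82 pos [0.4134 0.2611 0.1112] rot [ 3.142 -0.     1.267] q [0.41 0.42 1.79 0.   0.93 0.71] open 0.0917 grip 0.0 F [ 0.3 -0.9 -0.5]
t shift 3 x [-0.011 -0.022  3.323]  turn 1 x [ 0.0001 -0.0002  0.0001]
```

View pics/w7.png

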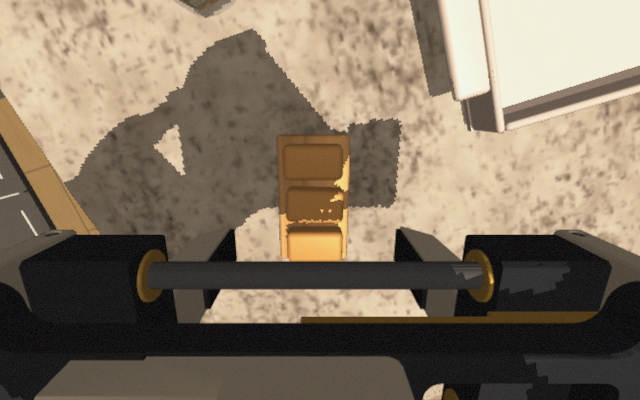

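>>> {"api": "carry_out", "payload": {"deltas": [[-0.03, -0.03, 3.3, 0, 0, 0, 1], [0, 0, 3.3, 0, 0, 0, 1], [0, 0, 2.2, 0, 0, 0, 1], [0, 0, 1.17, 0, 0, 0, 1], [0, 0, 0, 0, 0, 0, 0.85], [0, 0, 0, 0, 0, 0, 0.75], [0, 0, 0, 0, 0, 0, 0.7], [0, 0, 0, 0, 0, 0, 0.66]], "force": 10}}

```text
time: 42.48
tool_pos: [0.4133, 0.2612, 0.012]
tool_rot: [3.141, -0.001, 1.267]
contact_force: [-0.8, 0.1, -0.4]
opening: 0.0699
grip_force: 0.0
```

>>> {"api": "carry_out", "payload": {"deltas": [[0, 0, 0, 0, 0, 0, 0.64], [0, 0, 0, 0, 0, 0, 0.62], [0, 0, 0, 0, 0, 0, 0.6], [0, 0, 0, 0, 0, 0, 0.5], [0, 0, 0, 0, 0, 0, 0.4], [0, 0, 0, 0, 0, 0, 0.4], [0, 0, 0, 0, 0, 0, 0.4], [0, 0, 0, 0, 0, 0, 0.4]], "force": 40}}

```text
time: 43.15
tool_pos: [0.4131, 0.2612, 0.0119]
tool_rot: [3.141, -0.001, 1.267]
contact_force: [-1.7, -0.7, 5.3]
opening: 0.0593
grip_force: 40.0
```

>>> {"api": "carry_out", "payload": {"deltas": [[0, 0, -0.5, 0, 0, 0, 0.4], [0, 0, -1, 0, 0, 0, 0.4], [0, 0, -1.5, 0, 0, 0, 0.4], [0, 0, -2, 0, 0, 0, 0.4], [0, 0, -2, 0, 0, 0, 0.4], [0, 0, -1.5, 0, 0, 0, 0.4], [0, 0, -1, 0, 0, 0, 0.4], [0, 0, -0.5, 0, 0, 0, 0.4]]}}

```text
time: 43.82
tool_pos: [0.4137, 0.2613, 0.1136]
tool_rot: [3.139, -0.002, 1.267]
contact_force: [0.5, -0.3, -1.8]
opening: 0.0596
grip_force: 40.0
```

```bash
python3 - <<'E'
from h import *
d=cams.read_camera('top');blobs(d,zmax=.06,roi=(.5,.8,.1,.5),minpx=100)
R=down(90);to([.635,.415,.115],R,'r',nt=20,nr=5)
E
```

```text
[241. 175.] 852 rect mm [635.4 344.8] [141.1 206. ] 89.3 z95 0.049 zmed 0.042 bgr [137. 151. 154.]
[309. 201.] 129 rect mm [556.  110.7] [28.3 59.3] 80.4 z95 0.033 zmed 0.028 bgr [186. 194. 185.]
t=43.87 pos [0.4137 0.2614 0.1136] rot [ 3.139e+00 -2.000e-03  1.267e+00] q [0.41 0.42 1.79 0.   0.93 0.71] open 0.0599 grip 40.0 F [ 0.4 -0.  -1.7]
r shift 20 x [ 0.768  1.106 -0.007]  turn 5 x [ 0.0006 -0.0004 -0.0607]
```

>>> {"api": "carry_out", "payload": {"deltas": [[0, 0, 0, 0, 0, -0.03, 0.4], [0, 0, 0, 0, 0, -0.05, 0.4], [0, 0, 0, 0, 0, -0.06, 0.4], [0, 0, 0, 0, 0, -0.06, 0.4], [0, 0, 0, 0, 0, -0.06, 0.4], [0.44, 0.63, 0, 0, 0, -0.043, 0.4], [0.88, 1.26, 0, 0, 0, 0, 0.4], [1.1, 1.58, 0, 0, 0, 0, 0.4]]}}

```text
time: 44.53
tool_pos: [0.4472, 0.2846, 0.1109]
tool_rot: [-3.14, 0.001, 1.57]
contact_force: [0.8, 0.5, -2.8]
opening: 0.0591
grip_force: 40.0
```

>>> {"api": "carry_out", "payload": {"deltas": [[1.1, 1.58, 0, 0, 0, 0, 0.4], [1.1, 1.58, 0, 0, 0, 0, 0.4], [1.1, 1.58, 0, 0, 0, 0, 0.4], [1.1, 1.58, 0, 0, 0, 0, 0.4], [1.1, 1.58, 0, 0, 0, 0, 0.4], [1.1, 1.58, 0, 0, 0, 0, 0.4], [1.1, 1.58, 0, 0, 0, 0, 0.4], [1.1, 1.58, 0, 0, 0, 0, 0.4]]}}

```text
time: 45.2
tool_pos: [0.5745, 0.3731, 0.1104]
tool_rot: [-3.14, 0.001, 1.57]
contact_force: [0.4, 0.4, -1.4]
opening: 0.0598
grip_force: 40.0
```

>>> {"api": "carry_out", "payload": {"deltas": [[1.1, 1.58, 0, 0, 0, 0, 0.4], [1.1, 1.58, 0, 0, 0, 0, 0.4], [0.9, 1.3, 0, 0, 0, 0, 0.4], [0.4, 0.6, 0, 0, 0, 0, 0.4], [0, 0, 0, 0, 0, 0, 0.4], [0, 0, 0, 0, 0, 0, 0.4], [0, 0, 0, 0, 0, 0, 0.4], [0, 0, 0, 0, 0, 0, 0.4]]}}

```text
time: 45.87
tool_pos: [0.6244, 0.4075, 0.1114]
tool_rot: [-3.141, 0.0, 1.57]
contact_force: [-0.2, 0.1, -1.7]
opening: 0.0596
grip_force: 40.0
```

```bash
python3 - <<'E'
from h import *
d=cams.read_camera('scene');cv2.imwrite('pics/s5.png',cv2.resize(d['image'][80:260,180:380],None,fx=3,fy=3))
d=cams.read_camera('top');blobs(d,zmax=.06,roi=(.5,.8,.1,.5),minpx=100)
R=down(90);to([.635,.406,.082],R,'t')
E
```

```text
[246. 174.] 665 rect mm [634.8 341.4] [206.  137.6] 1.3 z95 0.048 zmed 0.043 bgr [141. 155. 158.]
[309. 201.] 128 rect mm [556.6 111.2] [28.4 60.5] 82.1 z95 0.033 zmed 0.027 bgr [189. 197. 189.]
t=45.97 pos [0.6246 0.4076 0.1118] rot [-3.142 -0.     1.57 ] q [0.48 0.86 0.94 0.   1.34 0.48] open 0.0596 grip 40.0 F [-0.4  0.1 -1.7]
t shift 1 x [-0.159  1.036  2.979]  turn 1 x [-0.     -0.0001 -0.0007]
```

View pics/s5.png

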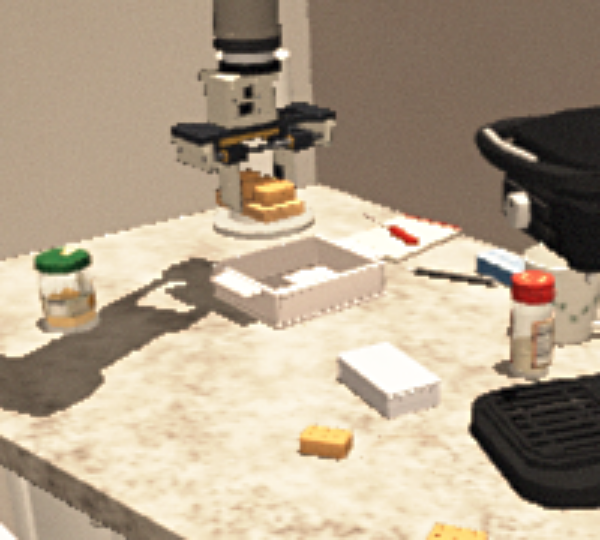

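>>> {"api": "carry_out", "payload": {"deltas": [[-0.05, 0.3, 0.6, 0, 0, 0, 0.4], [-0.05, 0.4, 1, 0, 0, 0, 0.4], [-0.05, 0.34, 1, 0, 0, 0, 0.4], [0, 0, 0.4, 0, 0, 0, 0.4], [0, 0, 0, 0, 0.03, 0, 0.4], [0, 0, 0, 0, 0.05, 0, 0.4], [0, 0, 0, 0, 0.05, 0, 0.4], [0, 0, 0, 0, 0.05, 0, 0.4]]}}

```text
time: 46.63
tool_pos: [0.6351, 0.4063, 0.0805]
tool_rot: [-3.141, -0.182, 1.57]
contact_force: [-0.8, -0.2, -1.0]
opening: 0.0597
grip_force: 40.0
```

>>> {"api": "carry_out", "payload": {"deltas": [[0, 0, 0, 0, 0.05, 0, 0.4], [0, 0, 0, 0, 0.05, 0, 0.4], [0, 0, 0, 0, 0.05, 0, 0.4], [0, 0, 0, 0, 0.05, 0, 0.4], [0, 0, 0, 0, 0.05, 0, 0.4], [0, 0, 0, 0, 0.05, 0, 0.4], [0, 0, 0, 0, 0.05, 0, 0.4], [0, 0, 0, 0, 0.05, 0, 0.4]]}}

```text
time: 47.3
tool_pos: [0.6353, 0.406, 0.0808]
tool_rot: [-3.141, -0.582, 1.57]
contact_force: [-0.7, 1.2, -1.7]
opening: 0.0594
grip_force: 40.0
```

>>> {"api": "carry_out", "payload": {"deltas": [[0, 0, 0, 0, 0.05, 0, 0.4], [0, 0, 0, 0, 0.05, 0, 0.4], [0, 0, 0, 0, 0.05, 0, 0.4], [0, 0, 0, 0, 0.05, 0, 0.4], [0, 0, 0, 0, 0.05, 0, 0.4], [0, 0, 0, 0, 0.05, 0, 0.4], [0, 0, 0, 0, 0, 0, 0.4], [0, 0, 0, 0, 0, 0, 0.4]]}}

```text
time: 47.97
tool_pos: [0.6353, 0.4056, 0.0802]
tool_rot: [-3.139, -0.878, 1.567]
contact_force: [0.2, 0.7, -1.0]
opening: 0.0597
grip_force: 40.0
```

>>> {"api": "carry_out", "payload": {"deltas": [[0, 0, 0, 0, 0, 0, 0.4], [0, 0, 0, 0, 0, 0, 0.4], [0, 0, 0, 0, 0, 0, 0.4], [0, 0, 0, 0, 0, 0, 0.4], [0, 0, 0, 0, 0, 0, 0.4], [0, 0, 0, 0, 0, 0, 0.4], [0, 0, 0, 0, 0, 0, 0.4], [0, 0, 0, 0, 0, 0, 0.4]]}}

```text
time: 48.63
tool_pos: [0.6354, 0.4064, 0.0816]
tool_rot: [3.141, -0.88, 1.57]
contact_force: [-0.3, -0.1, -0.9]
opening: 0.0597
grip_force: 40.0
```

```bash
cat > orange.py <<'E'
from h import *
import sys
def orange(name,zmax=.2,roi=(.3,.85,-.3,.55)):
    d=cams.read_camera(name);W=cloud(d);b,g,r=[d['image'][...,i].astype(int) for i in range(3)]
    hsv=cv2.cvtColor(d['image'],cv2.COLOR_BGR2HSV)
    m=(hsv[...,0]>8)&(hsv[...,0]<25)&(hsv[...,1]>90)&(hsv[...,2]>60)&(d['depth']>0)&(W[...,0]>roi[0])&(W[...,0]<roi[1])&(W[...,1]>roi[2])&(W[...,1]<roi[3])&(W[...,2]<zmax)&(W[...,2]>-.01)
    n,L,st,c=cv2.connectedComponentsWithStats(m.astype(np.uint8),connectivity=4)
    for i in range(1,n):
        if st[i,4]<15: continue
        P=W[L==i];r=cv2.minAreaRect((P[:,:2]*1000).astype(np.float32));print(name,c[i].round(),st[i,4],np.round(r[0]),np.round(r[1]),round(r[2]),'z',np.percentile(P[:,2],[5,50,95]).round(3))
for n in sys.argv[1:]: orange(n)
E
python3 orange.py scene top wrist; python3 -c "
from h import *
to([.635,.406,.082],tilt(90,60),'t')"
```

```text
scene [274. 165.] 284 [628. 356.] [172.  83.] 58 z [0.024 0.049 0.094]
scene [201. 178.] 31 [372. 428.] [14. 34.] 53 z [0.042 0.046 0.055]
scene [205. 185.] 73 [380. 429.] [26. 56.] 71 z [0.01  0.017 0.036]
scene [359. 194.] 45 [691. -14.] [ 7. 29.] 82 z [0.014 0.043 0.066]
scene [288. 227.] 165 [426.  18.] [35. 63.] 22 z [0.002 0.016 0.02 ]
scene [332. 261.] 242 [ 415. -185.] [63. 47.] 40 z [0.002 0.017 0.02 ]
top [215. 173.] 349 [634. 440.] [58. 94.] 1 z [0.08  0.108 0.127]
top [230. 173.] 34 [640. 370.] [46. 30.] 1 z [0.057 0.063 0.148]
top [337. 238.] 98 [426.  15.] [26. 45.] 32 z [0.002 0.019 0.024]
top [396. 246.] 100 [ 403. -191.] [26. 43.] 29 z [0.012 0.019 0.024]
wrist [315. 204.] 13214 [650. 471.] [163.  70.] 73 z [0.085 0.107 0.125]
wrist [ 43. 211.] 350 [410. 468.] [10. 39.] 25 z [0.014 0.022 0.036]
wrist [ 11. 207.] 808 [413. 456.] [13. 39.] 6 z [0.043 0.051 0.061]
wrist [  5. 244.] 118 [477. 405.] [  9. 156.] 69 z [0.03  0.034 0.039]
wrist [203. 275.] 555 [603. 369.] [ 2. 16.] 2 z [0.144 0.152 0.155]
wrist [426. 275.] 538 [666. 369.] [15.  2.] 88 z [0.145 0.152 0.155]
wrist [364. 310.] 5893 [648. 373.] [126.  57.] 11 z [0.057 0.141 0.157]
t=48.78 pos [0.6354 0.4063 0.0815] rot [ 3.142 -0.88   1.57 ] q [ 0.14  0.86  1.38  1.06  1.07 -0.49] open 0.0594 grip 40.0 F [ 0.3  0.9 -1.2]
t shift 1 x [ 0.018 -0.036 -0.057]  turn 2 x [ 0.0003  0.0835 -0.0002]
```

>>> {"api": "carry_out", "payload": {"deltas": [[0.2, 0, 0, 0, 0.04, 0, 0.4], [0.5, 0, 0, 0, 0.04, 0, 0.4], [0.7, 0, 0, 0, 0.04, 0, 0.4], [0.8, 0, 0, 0, 0.04, 0, 0.4], [0.8, 0, 0, 0, 0, 0, 0.4], [0.8, 0, 0, 0, 0, 0, 0.4], [0.8, 0, 0, 0, 0, 0, 0.4], [0.8, 0, 0, 0, 0, 0, 0.4]]}}

```text
time: 49.45
tool_pos: [0.6355, 0.4359, 0.1285]
tool_rot: [3.139, -1.04, 1.573]
contact_force: [-0.8, 0.2, 0.5]
opening: 0.06
grip_force: 40.0
```

>>> {"api": "carry_out", "payload": {"deltas": [[1, 0, 0, 0, 0, 0, 0.4], [1, 0, 0, 0, 0, 0, 0.4], [1, 0, 0, 0, 0, 0, 0.4], [1, 0, 0, 0, 0, 0, 0.4], [0, 0, 0, 0, 0, 0, 0.4], [0, 0, 0, 0, 0, 0, 0.4], [0, 0, 0, 0, 0, 0, 0.4], [0, 0, 0, 0, 0, 0, 0.4]]}}

```text
time: 50.12
tool_pos: [0.6352, 0.4551, 0.1608]
tool_rot: [-3.139, -1.04, 1.568]
contact_force: [-0.4, -0.7, 0.1]
opening: 0.0597
grip_force: 40.0
```

```bash
python3 orange.py top scene; python3 -c "
from h import *
to([.635,.406,.2],tilt(90,0),'t')"
```

```text
top [198. 170.] 290 [635. 453.] [58. 37.] 3 z [0.148 0.173 0.197]
top [211. 171.] 35 [640. 427.] [46.  7.] 2 z [0.122 0.127 0.132]
top [251. 181.] 38 [621. 317.] [12. 41.] 7 z [0.017 0.025 0.03 ]
top [337. 238.] 99 [426.  15.] [26. 45.] 32 z [0.001 0.019 0.024]
top [396. 246.] 101 [ 403. -191.] [25. 44.] 33 z [0.013 0.02  0.024]
scene [263. 139.] 156 [612. 392.] [132.  66.] 61 z [0.116 0.131 0.165]
scene [276. 172.] 103 [632. 348.] [158.  59.] 67 z [0.011 0.024 0.028]
scene [201. 178.] 31 [374. 430.] [12. 35.] 53 z [0.043 0.047 0.055]
scene [205. 185.] 71 [380. 429.] [21. 57.] 73 z [0.01  0.017 0.035]
scene [359. 194.] 45 [690. -13.] [10. 28.] 88 z [0.013 0.043 0.066]
scene [288. 227.] 168 [424.  19.] [34. 66.] 17 z [0.002 0.016 0.02 ]
scene [332. 261.] 239 [ 414. -186.] [61. 47.] 40 z [0.002 0.017 0.021]
t=50.22 pos [0.6354 0.455  0.1608] rot [-3.139 -1.04   1.568] q [ 0.17  0.82  1.35  1.19  1.15 -0.47] open 0.0596 grip 40.0 F [ 0.6 -0.  -1.3]
t shift 2 x [ 0.447 -0.018 -3.106]  turn 9 x [-0.     -0.1155 -0.0002]
```

>>> {"api": "carry_out", "payload": {"deltas": [[0, 0, 0, 0, -0.115, 0, 0.4], [0, 0, 0, 0, -0.115, 0, 0.4], [0, 0, 0, 0, -0.115, 0, 0.4], [0, 0, 0, 0, -0.115, 0, 0.4], [0, 0, 0, 0, -0.115, 0, 0.4], [0, 0, 0, 0, -0.115, 0, 0.4], [0, 0, 0, 0, -0.115, 0, 0.4], [0, 0, 0, 0, -0.115, 0, 0.4]]}}

```text
time: 50.88
tool_pos: [0.6358, 0.4549, 0.1629]
tool_rot: [3.14, -0.115, 1.568]
contact_force: [0.2, -1.0, -1.3]
opening: 0.0596
grip_force: 40.0
```

>>> {"api": "carry_out", "payload": {"deltas": [[0, 0, 0, 0, -0.12, 0, 0.4], [0, 0, 0, 0, 0, 0, 0.4], [0, 0, 0, 0, 0, 0, 0.4], [0, 0, 0, 0, 0, 0, 0.4], [0, 0, 0, 0, 0, 0, 0.4], [0, 0, 0, 0, 0, 0, 0.4], [0, 0, 0, 0, 0, 0, 0.4], [0, 0, 0, 0, 0, 0, 0.4]]}}

```text
time: 51.55
tool_pos: [0.6359, 0.4544, 0.1622]
tool_rot: [3.141, -0.001, 1.569]
contact_force: [-0.3, -0.4, -1.1]
opening: 0.0598
grip_force: 40.0
```

```bash
python3 orange.py top wrist; python3 -c "
from h import *
d=cams.read_camera('top');blobs(d,zmin=.016,zmax=.06,roi=(.5,.8,.2,.5),minpx=100)
W=cloud(d);m=(abs(W[...,0]-.635)<.065)&(abs(W[...,1]-.345)<.056)
r=np.where(m.any(1))[0];c=np.where(m.any(0))[0]
Z=(W[...,2]*1000).round().astype(int)[r[0]:r[-1]+1:2,c[0]:c[-1]+1:2]
print(W[r[0],c[0]],W[r[-1],c[-1]]);print('\n'.join(' '.join('%3d'%v for v in x) for x in Z))
to([.635,.406,.2],tilt(90,0),'t')"
```

```text
top [209. 171.] 261 [634. 421.] [46. 58.] 89 z [0.164 0.168 0.173]
top [249. 176.] 193 [636. 326.] [43. 59.] 6 z [0.019 0.026 0.031]
top [236. 177.] 88 [633. 370.] [44. 25.] 12 z [0.021 0.026 0.029]
top [337. 238.] 98 [426.  15.] [26. 45.] 32 z [0.003 0.02  0.024]
top [396. 246.] 100 [ 403. -191.] [26. 44.] 30 z [0.014 0.02  0.025]
wrist [315. 204.] 13224 [645. 476.] [ 76. 143.] 69 z [0.166 0.168 0.169]
wrist [ 85. 175.] 627 [410. 461.] [18. 54.] 15 z [0.013 0.02  0.037]
wrist [ 60. 189.] 1493 [410. 462.] [18. 51.] 16 z [0.044 0.058 0.068]
wrist [ 29. 183.] 19 [409. 474.] [3. 2.] 20 z [0.079 0.083 0.085]
wrist [ 12. 200.] 88 [395. 460.] [9. 8.] 58 z [0.083 0.084 0.086]
wrist [ 85. 213.] 30 [409. 433.] [5. 1.] 60 z [0.03  0.035 0.039]
wrist [304. 303.] 2129 [635. 425.] [19. 59.] 90 z [0.167 0.168 0.169]
[241. 176.] 788 rect mm [635.3 345.4] [141.5 205.7] 89.5 z95 0.048 zmed 0.042 bgr [139. 154. 157.]
[249. 176.] 205 rect mm [636.9 322.6] [44.6 58.4] 7.8 z95 0.031 zmed 0.026 bgr [ 97. 139. 174.]
[236. 177.] 107 rect mm [633.5 369.6] [46.4 27.6] 8.9 z95 0.031 zmed 0.026 bgr [ 98. 139. 1
[... 5539 characters left out ...]
 516 504 490 469 449   3   3   2  -1   6  44  24   9   4   7   3   8  11   7   5   4  10   6   7  11   4   9   5  10  45
  0  -2 262 262 262 267 264 262 519 518 517 515 522 518 520 518 510 497 479 461  -2  -3  -2   2   4  44  19  11  11   9   5   4   7   4   7   9   8   6   9   3   2   7   4   6  45
 -1   2 260 265 264 264 517 521 519 520 513 515 511 518 517 518 519 504 485 470 447   1  -3   1  -5  47  25   7   7   6   4   6   1   2  10  12   5   7   3   9   5   5   9   7  51
t=51.70 pos [0.6355 0.4551 0.1618] rot [ 3.141e+00 -1.000e-03  1.570e+00] q [0.52 0.91 0.7  0.   1.53 0.52] open 0.0594 grip 40.0 F [-0.9 -0.1  0.2]
t shift 2 x [-2.454 -0.024 -1.909]  turn 1 x [ 0.0002 -0.0006 -0.001 ]
```

```bash
python3 -c "
from h import *
to([.42,.25,.10],tilt(80,0),'t')"
```

```text
t=51.70 pos [0.6355 0.4551 0.1618] rot [ 3.141e+00 -1.000e-03  1.570e+00] q [0.52 0.91 0.7  0.   1.53 0.52] open 0.0594 grip 40.0 F [-0.9 -0.1  0.2]
t shift 8 x [-2.567 -2.692  0.771]  turn 2 x [ 0.0001 -0.0003  0.0868]
```

>>> {"api": "carry_out", "payload": {"deltas": [[-2.57, -2.69, 0.3, 0, 0, 0, 0.4], [-2.57, -2.69, 0.3, 0, 0, 0, 0.4], [-2.57, -2.69, 0.3, 0, 0, 0, 0.4], [-2.57, -2.69, 0.5, 0, 0, 0, 0.4], [-2.57, -2.69, 1, 0, 0, 0, 0.4], [-2.57, -2.69, 1, 0, 0, 0, 0.4], [-2.57, -2.69, 1.4, 0, 0, 0, 0.4], [-2.57, -2.69, 1.4, 0, 0, 0, 0.4]]}}

```text
time: 52.37
tool_pos: [0.4197, 0.2498, 0.0999]
tool_rot: [3.14, -0.001, 1.57]
contact_force: [0.4, -1.3, -0.9]
opening: 0.0596
grip_force: 40.0
```

>>> {"api": "carry_out", "payload": {"deltas": [[0, 0, 0, 0, 0, 0.087, 0.4], [0, 0, 0, 0, 0, 0.087, 0.4], [0, 0, 0, 0, 0, 0, 0.4], [0, 0, 0, 0, 0, 0, 0.4], [0, 0, 0, 0, 0, 0, 0.4], [0, 0, 0, 0, 0, 0, 0.4], [0, 0, 0, 0, 0, 0, 0.4], [0, 0, 0, 0, 0, 0, 0.4]]}}

```text
time: 53.03
tool_pos: [0.4211, 0.2509, 0.0997]
tool_rot: [3.141, -0.0, 1.397]
contact_force: [-0.5, 0.6, -1.2]
opening: 0.0596
grip_force: 40.0
```

```bash
python3 -c "
from h import *
to([.42,.25,.012],tilt(80,0),'t')"
```

```text
t=53.03 pos [0.4211 0.2509 0.0997] rot [ 3.141 -0.     1.397] q [0.38 0.44 1.8  0.   0.9  0.55] open 0.0596 grip 40.0 F [-0.5  0.6 -1.2]
t shift 3 x [-0.037 -0.03   2.922]  turn 1 x [ 0.0002 -0.0003  0.0009]
```

>>> {"api": "carry_out", "payload": {"deltas": [[0, 0, 2.9, 0, 0, 0, 0.4], [0, 0, 2.9, 0, 0, 0, 0.4], [0, 0, 1.9, 0, 0, 0, 0.4], [0, 0, 0.8, 0, 0, 0, 0.4], [0, 0, 0.2, 0, 0, 0, 0.4], [0, 0, 0.07, 0, 0, 0, 0.4], [0, 0, 0, 0, 0, 0, 0.4], [0, 0, 0, 0, 0, 0, 0.4]]}}

```text
time: 53.7
tool_pos: [0.4216, 0.251, 0.0125]
tool_rot: [3.14, -0.001, 1.396]
contact_force: [-0.2, -0.0, -1.0]
opening: 0.0595
grip_force: 40.0
```

>>> {"api": "carry_out", "payload": {"deltas": [[0, 0, 0, 0, 0, 0, 0.68], [0, 0, 0, 0, 0, 0, 0.75], [0, 0, 0, 0, 0, 0, 1], [0, 0, 0, 0, 0, 0, 1], [0, 0, 0, 0, 0, 0, 1], [0, 0, -2, 0, 0, 0, 1], [0, 0, -4, 0, 0, 0, 1], [0, 0, -4, 0, 0, 0, 1]]}}

```text
time: 54.37
tool_pos: [0.4197, 0.2502, 0.1121]
tool_rot: [-3.138, 0.002, 1.396]
contact_force: [1.0, -0.0, 1.1]
opening: 0.0917
grip_force: 0.0
```

```bash
python3 orange.py scene; python3 -c "
from h import *
d=cams.read_camera('top');blobs(d,zmax=.12,roi=(.3,.8,-.42,.5),minpx=80)
d=cams.read_camera('scene');blobs(d,zmax=.12,roi=(.3,.5,-.25,.4),minpx=80)
to([.426,.0105,.13],tilt(32,0),'t')"
```

```text
scene [227. 148.] 51 [394. 253.] [ 58. 112.] 88 z [0.188 0.197 0.2  ]
scene [276. 172.] 92 [634. 366.] [89. 44.] 87 z [0.013 0.025 0.027]
scene [201. 178.] 31 [373. 428.] [13. 34.] 56 z [0.042 0.047 0.054]
scene [205. 185.] 76 [381. 431.] [24. 56.] 73 z [0.009 0.017 0.036]
scene [359. 194.] 48 [690. -13.] [10. 31.] 75 z [0.014 0.044 0.066]
scene [241. 201.] 351 [433. 269.] [158.  75.] 78 z [0.002 0.017 0.019]
scene [288. 227.] 168 [425.  18.] [35. 65.] 21 z [0.001 0.015 0.021]
scene [332. 261.] 239 [ 414. -186.] [62. 47.] 40 z [0.002 0.017 0.021]
[326. 136.] 171 rect mm [772.6  53.9] [90.4 54.3] 89.6 z95 0.096 zmed 0.050 bgr [116. 129. 133.]
[243. 176.] 1191 rect mm [635.6 344.7] [141.8 206.9] 88.8 z95 0.048 zmed 0.038 bgr [126. 147. 158.]
[340. 159.] 195 rect mm [691.9   8. ] [43.4 41.3] 7.7 z95 0.110 zmed 0.105 bgr [ 74.  90. 148.]
[371. 204.] 441 rect mm [ 544.8 -109.9] [199.3  73. ] 48.4 z95 0.049 zmed 0.032 bgr [52. 58. 60.]
[321. 202.] 557 rect mm [549.5  70.8] [110.2  61. ] 79.5 z95 0.033 zmed 0.028 bgr [189. 194. 186.]
[278. 240.] 220 rect mm [416.4 219.1] [49.3 59.4] 81.1 z9
[... 230 characters left out ...]

[397. 246.] 111 rect mm [ 403.  -192.6] [27.2 45.3] 31.2 z95 0.024 zmed 0.019 bgr [103. 146. 173.]
[452. 249.] 284 rect mm [ 395.8 -377.2] [58.3 58.8] 71.0 z95 0.042 zmed 0.037 bgr [ 66.  77. 146.]
[242. 200.] 329 rect mm [421.9 247.5] [113.3  60.1] 79.3 z95 0.019 zmed 0.017 bgr [105. 163. 200.]
[289. 226.] 121 rect mm [426.2   8.9] [27.  45.4] 37.4 z95 0.021 zmed 0.018 bgr [104. 184. 231.]
[332. 260.] 174 rect mm [ 402.5 -195.2] [28.4 46. ] 29.1 z95 0.021 zmed 0.018 bgr [103. 184. 232.]
t=54.52 pos [0.4228 0.2515 0.115 ] rot [ 3.136 -0.004  1.396] q [0.38 0.42 1.78 0.   0.93 0.56] open 0.0917 grip 0.0 F [ 0.8 -0.  -0.4]
t shift 7 x [-3.382  0.644 -0.224]  turn 8 x [ 0.0005 -0.0008  0.1047]
```

>>> {"api": "carry_out", "payload": {"deltas": [[-3.38, 0.64, 0, 0, 0, 0, 1], [-3.38, 0.64, 0, 0, 0, 0, 1], [-3.38, 0.64, 0, 0, 0, 0, 1], [-3.38, 0.64, 0, 0, 0, 0, 1], [-3.38, 0.64, 0, 0, 0, 0, 1], [-3.38, 0.64, 0, 0, 0, 0, 1], [-3.38, 0.64, 0, 0, 0, 0, 1], [0, 0, 0, 0, 0, 0.105, 1]]}}

```text
time: 55.18
tool_pos: [0.4235, 0.0053, 0.111]
tool_rot: [-3.14, 0.001, 1.29]
contact_force: [0.6, 0.5, -0.3]
opening: 0.0916
grip_force: 0.0
```

>>> {"api": "carry_out", "payload": {"deltas": [[0, 0, 0, 0, 0, 0.105, 1], [0, 0, 0, 0, 0, 0.105, 1], [0, 0, 0, 0, 0, 0.105, 1], [0, 0, 0, 0, 0, 0.105, 1], [0, 0, 0, 0, 0, 0.105, 1], [0, 0, 0, 0, 0, 0.105, 1], [0, 0, 0, 0, 0, 0.105, 1], [0, 0, 0, 0, 0, 0, 1]]}}

```text
time: 55.85
tool_pos: [0.4231, 0.01, 0.1109]
tool_rot: [-3.14, 0.002, 0.552]
contact_force: [0.5, 0.1, 0.3]
opening: 0.0918
grip_force: 0.0
```

>>> {"api": "carry_out", "payload": {"deltas": [[0, 0, 0, 0, 0, 0, 1], [0, 0, 0, 0, 0, 0, 1], [0, 0, 0, 0, 0, 0, 1], [0, 0, 0, 0, 0, 0, 1], [0, 0, 0, 0, 0, 0, 1], [0, 0, 0, 0, 0, 0, 1], [0, 0, 0, 0, 0, 0, 1], [0, 0, 0, 0, 0, 0, 1]]}}

```text
time: 56.52
tool_pos: [0.424, 0.0099, 0.112]
tool_rot: [-3.142, -0.0, 0.556]
contact_force: [0.6, 0.1, 0.4]
opening: 0.0918
grip_force: 0.0
```

```bash
python3 -c "
from h import *
d=cams.read_camera('wrist');blobs(d,zmax=.04,roi=(.3,.5,-.1,.1),minpx=200)
to([.4265,.011,.014],tilt(32,0),'t')"
```

```text
[313. 195.] 1685 rect mm [425.6  13.6] [27.5 45.9] 31.8 z95 0.021 zmed 0.020 bgr [ 76. 135. 177.]
t=56.57 pos [0.4239 0.01   0.112 ] rot [-3.142 -0.     0.556] q [-0.16  0.32  1.96  0.    0.86  0.86] open 0.0915 grip 0.0 F [ 0.2 -0.4  0.7]
t shift 3 x [0.09  0.016 3.265]  turn 1 x [-0.0001 -0.0002 -0.0022]
```

>>> {"api": "carry_out", "payload": {"deltas": [[0.3, -0.03, 3.5, 0, 0, 0, 1], [0, 0, 3.3, 0, 0, 0, 1], [0, 0, 2, 0, 0, 0, 1], [0, 0, 1, 0, 0, 0, 1], [0, 0, 0, 0, 0, 0, 0.7], [0, 0, 0, 0, 0, 0, 0.6], [0, 0, 0, 0, 0, 0, 0.55], [0, 0, 0, 0, 0, 0, 0.5]], "force": 15}}

```text
time: 57.23
tool_pos: [0.4271, 0.0117, 0.0149]
tool_rot: [3.14, -0.002, 0.556]
contact_force: [-0.0, -0.4, -0.9]
opening: 0.0696
grip_force: 0.0
```

>>> {"api": "carry_out", "payload": {"deltas": [[0, 0, 0, 0, 0, 0, 0.45], [0, 0, 0, 0, 0, 0, 0.3], [0, 0, 0, 0, 0, 0, 0.3], [0, 0, 0, 0, 0, 0, 0.3], [0, 0, 0, 0, 0, 0, 0.3], [0, 0, -3, 0, 0, 0, 0.3], [0, 0, -4, 0, 0, 0, 0.3], [0, 0, -4, 0, 0, 0, 0.3]]}}

```text
time: 57.9
tool_pos: [0.4252, 0.0119, 0.1245]
tool_rot: [-3.139, 0.002, 0.556]
contact_force: [1.1, -0.2, 0.0]
opening: 0.0458
grip_force: 15.0
```

```bash
python3 -c "
from h import *
d=cams.read_camera('top');blobs(d,zmax=.08,roi=(.5,.8,.2,.5),minpx=80)
to([.586,.345,.12],tilt(0,0),'t')"
```

```text
[242. 175.] 846 rect mm [635.7 345.2] [141.7 206.3] 89.0 z95 0.049 zmed 0.042 bgr [136. 150. 153.]
[245. 177.] 328 rect mm [637.3 340.2] [50.  92.7] 7.2 z95 0.031 zmed 0.026 bgr [ 97. 138. 169.]
t=57.95 pos [0.4295 0.0115 0.1318] rot [ 3.135 -0.008  0.557] q [-0.15  0.29  1.93  0.    0.91  0.86] open 0.0458 grip 15.0 F [ 3.9 -0.3  6.8]
t shift 10 x [ 3.09  -2.006  0.129]  turn 5 x [ 0.0008 -0.0018  0.1113]
```

>>> {"api": "carry_out", "payload": {"deltas": [[3.09, -2, 0.1, 0, 0, 0, 0.3], [3.09, -2, 0.1, 0, 0, 0, 0.3], [3.09, -2, 0.1, 0, 0, 0, 0.3], [3.09, -2, 0.1, 0, 0, 0, 0.3], [3.09, -2, 0.1, 0, 0, 0, 0.3], [3.09, -2, 0, 0, 0, 0, 0.3], [3.09, -2, 0, 0, 0, 0, 0.3], [3.09, -2, 0, 0, 0, 0, 0.3]]}}

```text
time: 58.62
tool_pos: [0.552, 0.28, 0.1186]
tool_rot: [-3.141, 0.0, 0.556]
contact_force: [1.4, 0.1, -0.9]
opening: 0.0463
grip_force: 15.0
```

>>> {"api": "carry_out", "payload": {"deltas": [[3.09, -2, 0, 0, 0, 0, 0.3], [3.09, -2, 0, 0, 0, 0, 0.3], [0, 0, 0, 0, 0, 0.111, 0.3], [0, 0, 0, 0, 0, 0.111, 0.3], [0, 0, 0, 0, 0, 0.111, 0.3], [0, 0, 0, 0, 0, 0.111, 0.3], [0, 0, 0, 0, 0, 0.112, 0.3], [0, 0, 0, 0, 0, 0, 0.3]]}}

```text
time: 59.28
tool_pos: [0.5829, 0.3447, 0.1184]
tool_rot: [3.141, 0.001, -0.004]
contact_force: [1.1, 0.7, -1.2]
opening: 0.0457
grip_force: 15.0
```

>>> {"api": "carry_out", "payload": {"deltas": [[0, 0, 0, 0, 0, 0, 0.3], [0, 0, 0, 0, 0, 0, 0.3], [0, 0, 0, 0, 0, 0, 0.3], [0, 0, 0, 0, 0, 0, 0.3], [0, 0, 0, 0, 0, 0, 0.3], [0, 0, 0, 0, 0, 0, 0.3], [0, 0, 0, 0, 0, 0, 0.3], [0, 0, 0, 0, 0, 0, 0.3]]}}

```text
time: 59.95
tool_pos: [0.5832, 0.3447, 0.119]
tool_rot: [-3.141, -0.0, 0.0]
contact_force: [-0.4, 0.2, 0.1]
opening: 0.0458
grip_force: 15.0
```

```bash
python3 -c "
from h import *
to([.586,.345,.022],tilt(0,0),'t')"
```

```text
t=59.95 pos [0.5832 0.3447 0.119 ] rot [-3.141 -0.     0.   ] q [0.42 0.72 1.21 0.   1.22 1.99] open 0.0458 grip 15.0 F [-0.4  0.2  0.1]
t shift 3 x [ 0.094 -0.008  3.234]  turn 1 x [-0.0001 -0.0001  0.0005]
```

>>> {"api": "carry_out", "payload": {"deltas": [[0.25, 0, 3.3, 0, 0, 0, 0.3], [0, 0, 3.3, 0, 0, 0, 0.3], [0, 0, 2, 0, 0, 0, 0.3], [0, 0, 1, 0, 0, 0, 0.3], [0, 0, 0.15, 0, 0, 0, 0.3], [0, 0, 0, 0, 0, 0, 0.3], [0, 0, 0, 0, 0, 0, 0.58], [0, 0, 0, 0, 0, 0, 0.62]]}}

```text
time: 60.62
tool_pos: [0.5865, 0.3452, 0.023]
tool_rot: [-3.14, -0.002, 0.0]
contact_force: [-0.8, 1.1, 0.2]
opening: 0.0544
grip_force: 0.0
```

>>> {"api": "carry_out", "payload": {"deltas": [[0, 0, 0, 0, 0, 0, 0.62], [0, 0, 0, 0, 0, 0, 0.62], [0, 0, -2, 0, 0, 0, 0.62], [0, 0, -4, 0, 0, 0, 0.62], [0, 0, -4, 0, 0, 0, 0.62], [0, 0, 0, 0, 0, 0, 0.62], [0, 0, 0, 0, 0, 0, 0.62], [0, 0, 0, 0, 0, 0, 0.62]]}}

```text
time: 61.28
tool_pos: [0.5854, 0.3447, 0.1215]
tool_rot: [-3.141, -0.0, 0.0]
contact_force: [-0.2, -0.0, -0.5]
opening: 0.057
grip_force: 0.0
```

```bash
python3 orange.py top;python3 -c "
from h import *
to([.403,-.1925,.12],tilt(31,0),'t')"
```

```text
top [249. 172.] 48 [651. 325.] [16. 53.] 8 z [0.021 0.026 0.031]
top [269. 239.] 536 [421. 253.] [113.  61.] 80 z [0.013 0.018 0.023]
top [396. 246.] 101 [ 403. -191.] [26. 43.] 28 z [0.011 0.02  0.024]
t=61.33 pos [0.5849 0.3444 0.1204] rot [3.141e+00 2.000e-03 0.000e+00] q [0.42 0.72 1.2  0.   1.23 1.99] open 0.0569 grip 0.0 F [ 0.1  0.3 -0.7]
t shift 15 x [-1.214  3.579  0.007]  turn 5 x [ 0.      0.0004 -0.1082]
```

>>> {"api": "carry_out", "payload": {"deltas": [[-1.21, 3.58, 0, 0, 0, 0, 1], [-1.21, 3.58, 0, 0, 0, 0, 1], [-1.21, 3.58, 0, 0, 0, 0, 1], [-1.21, 3.58, 0, 0, 0, 0, 1], [-1.21, 3.58, 0, 0, 0, 0, 1], [-1.21, 3.58, 0, 0, 0, 0, 1], [-1.21, 3.58, 0, 0, 0, 0, 1], [-1.21, 3.58, 0, 0, 0, 0, 1]]}}

```text
time: 62.0
tool_pos: [0.487, 0.0569, 0.12]
tool_rot: [-3.141, 0.003, 0.001]
contact_force: [1.0, -0.3, 1.2]
opening: 0.0919
grip_force: 0.0
```

>>> {"api": "carry_out", "payload": {"deltas": [[-1.21, 3.58, 0, 0, 0, 0, 1], [-1.21, 3.58, 0, 0, 0, 0, 1], [-1.21, 3.58, 0, 0, 0, 0, 1], [-1.21, 3.58, 0, 0, 0, 0, 1], [-1.21, 3.58, 0, 0, 0, 0, 1], [-1.21, 3.58, 0, 0, 0, 0, 1], [-1.21, 3.58, 0, 0, 0, 0, 1], [0, 0, 0, 0, 0, -0.108, 1]]}}

```text
time: 62.67
tool_pos: [0.4021, -0.1973, 0.1203]
tool_rot: [3.141, 0.002, 0.102]
contact_force: [0.2, 0.1, 0.8]
opening: 0.092
grip_force: 0.0
```

>>> {"api": "carry_out", "payload": {"deltas": [[0, 0, 0, 0, 0, -0.108, 1], [0, 0, 0, 0, 0, -0.108, 1], [0, 0, 0, 0, 0, -0.108, 1], [0, 0, 0, 0, 0, -0.108, 1], [0, 0, 0, 0, 0, 0, 1], [0, 0, 0, 0, 0, 0, 1], [0, 0, 0, 0, 0, 0, 1], [0, 0, 0, 0, 0, 0, 1]]}}

```text
time: 63.33
tool_pos: [0.4041, -0.1921, 0.121]
tool_rot: [-3.141, 0.0, 0.538]
contact_force: [-0.0, -0.3, -0.1]
opening: 0.0919
grip_force: 0.0
```

```bash
python3 -c "
from h import *
d=cams.read_camera('wrist');blobs(d,zmax=.04,roi=(.3,.5,-.3,-.1),minpx=200)
to([.4028,-.192,.0145],tilt(31,0),'t')"
```

```text
[360.  92.] 547 rect mm [ 496.4 -177.5] [50.3  7.2] 89.9 z95 0.030 zmed 0.029 bgr [50. 56. 57.]
[313. 198.] 1551 rect mm [ 401.7 -192. ] [27.6 45.8] 29.5 z95 0.021 zmed 0.020 bgr [ 80. 144. 186.]
t=63.38 pos [ 0.4042 -0.1921  0.1211] rot [-3.141  0.     0.539] q [-0.62  0.34  1.89  0.    0.91  0.42] open 0.0919 grip 0.0 F [ 0.4 -0.8 -0. ]
t shift 3 x [-0.037 -0.025  3.555]  turn 1 x [-0.0006  0.0001 -0.0024]
```

>>> {"api": "carry_out", "payload": {"deltas": [[-0.14, 0, 3.6, 0, 0, 0, 1], [0, 0, 3.6, 0, 0, 0, 1], [0, 0, 2.4, 0, 0, 0, 1], [0, 0, 1.05, 0, 0, 0, 1], [0, 0, 0, 0, 0, 0, 0.7], [0, 0, 0, 0, 0, 0, 0.6], [0, 0, 0, 0, 0, 0, 0.55], [0, 0, 0, 0, 0, 0, 0.5]], "force": 15}}

```text
time: 64.05
tool_pos: [0.4038, -0.1935, 0.016]
tool_rot: [3.14, -0.001, 0.54]
contact_force: [0.4, 0.4, -0.4]
opening: 0.0698
grip_force: 0.0
```

>>> {"api": "carry_out", "payload": {"deltas": [[0, 0, 0, 0, 0, 0, 0.45], [0, 0, 0, 0, 0, 0, 0.3], [0, 0, 0, 0, 0, 0, 0.3], [0, 0, 0, 0, 0, 0, 0.3], [0, 0, 0, 0, 0, 0, 0.3], [0, 0, -3, 0, 0, 0, 0.3], [0, 0, -4, 0, 0, 0, 0.3], [0, 0, -4, 0, 0, 0, 0.3]]}}

```text
time: 64.72
tool_pos: [0.4022, -0.1924, 0.1255]
tool_rot: [-3.139, 0.001, 0.54]
contact_force: [0.5, -1.0, -0.3]
opening: 0.0457
grip_force: 15.0
```

```bash
python3 -c "
from h import *
d=cams.read_camera('top');blobs(d,zmin=.016,zmax=.08,roi=(.5,.8,.2,.5),minpx=30)
to([.43,.1,.12],tilt(31,0),'t')
to([.684,.345,.12],tilt(0,0),'t')"; python3 orange.py top
```

```text
[241. 176.] 786 rect mm [635.1 345.2] [141.  205.7] 89.3 z95 0.048 zmed 0.042 bgr [140. 155. 158.]
[249. 176.] 206 rect mm [636.4 322.3] [45.3 58.2] 8.1 z95 0.031 zmed 0.025 bgr [ 98. 140. 174.]
[236. 177.] 105 rect mm [633.5 372.5] [46.3 31.4] 7.1 z95 0.030 zmed 0.026 bgr [ 99. 141. 175.]
[243. 191.] 104 rect mm [587.3 342.3] [25.5 45. ] 1.2 z95 0.031 zmed 0.026 bgr [100. 142. 176.]
t=64.77 pos [ 0.4058 -0.1948  0.1329] rot [ 3.133 -0.004  0.54 ] q [-0.62  0.32  1.87  0.    0.93  0.41] open 0.0460 grip 15.0 F [ 4.6 -1.1  6.7]
t shift 8 x [ 2.154 -3.005  0.143]  turn 1 x [ 0.0091 -0.0042 -0.0006]
t=64.77 pos [ 0.4058 -0.1948  0.1329] rot [ 3.133 -0.004  0.54 ] q [-0.62  0.32  1.87  0.    0.93  0.41] open 0.0460 grip 15.0 F [ 4.6 -1.1  6.7]
t shift 16 x [ 3.226 -1.999  0.076]  turn 5 x [ 0.0015 -0.0013  0.1081]
top [249. 176.] 192 [636. 326.] [44. 59.] 7 z [0.02  0.026 0.031]
top [236. 177.] 88 [633. 370.] [42. 25.] 10 z [0.021 0.026 0.032]
top [243. 191.] 86 [585. 343.] [43. 22.] 90 z [0.021 0.026 0.031]
top [269. 239.] 534 [421. 253.] [113.  60.] 80 z [0.013 0.018 0.023]
```

>>> {"api": "carry_out", "payload": {"deltas": [[2.15, -3, 0, 0, 0, 0, 0.3], [2.15, -3, 0, 0, 0, 0, 0.3], [2.15, -3, 0, 0, 0, 0, 0.3], [2.15, -3, 0, 0, 0, 0, 0.3], [2.15, -3, 0, 0, 0, 0, 0.3], [2.15, -3, 0, 0, 0, 0, 0.3], [2.15, -3, 0, 0, 0, 0, 0.3], [2.15, -3, 0, 0, 0, 0, 0.3]]}}

```text
time: 65.48
tool_pos: [0.4266, 0.1031, 0.1246]
tool_rot: [-3.141, 0.0, 0.54]
contact_force: [1.0, -0.6, -0.8]
opening: 0.046
grip_force: 15.0
```

>>> {"api": "carry_out", "payload": {"deltas": [[3.45, -0.79, 0, 0, 0, 0, 0.3], [3.45, -0.79, 0, 0, 0, 0, 0.3], [3.45, -0.79, 0, 0, 0, 0, 0.3], [3.45, -0.79, 0, 0, 0, 0, 0.3], [3.45, -0.79, 0, 0, 0, 0, 0.3], [3.45, -0.79, 0, 0, 0, 0, 0.3], [3.45, -0.79, 0, 0, 0, 0, 0.3], [3.45, -0.79, 0, 0, 0, 0, 0.3]]}}

```text
time: 66.15
tool_pos: [0.6319, 0.2986, 0.1239]
tool_rot: [-3.141, 0.001, 0.54]
contact_force: [0.9, -0.6, -0.4]
opening: 0.0458
grip_force: 15.0
```

>>> {"api": "carry_out", "payload": {"deltas": [[3.45, -0.79, 0, 0, 0, 0, 0.3], [3.4, -0.79, 0, 0, 0, 0, 0.3], [0, 0, 0, 0, 0, 0.108, 0.3], [0, 0, 0, 0, 0, 0.108, 0.3], [0, 0, 0, 0, 0, 0.108, 0.3], [0, 0, 0, 0, 0, 0.108, 0.3], [0, 0, 0, 0, 0, 0.108, 0.3], [0, 0, 0, 0, 0, 0, 0.3]]}}

```text
time: 66.82
tool_pos: [0.6816, 0.3461, 0.1236]
tool_rot: [3.141, 0.002, -0.004]
contact_force: [0.2, -0.5, -1.3]
opening: 0.0456
grip_force: 15.0
```

>>> {"api": "carry_out", "payload": {"deltas": [[0, 0, 0, 0, 0, 0, 0.3], [0, 0, 0, 0, 0, 0, 0.3], [0, 0, 0, 0, 0, 0, 0.3], [0, 0, 0, 0, 0, 0, 0.3], [0, 0, 0, 0, 0, 0, 0.3], [0, 0, 0, 0, 0, 0, 0.3], [0, 0, 0, 0, 0, 0, 0.3], [0, 0, 0, 0, 0, 0, 0.3]]}}

```text
time: 67.48
tool_pos: [0.6819, 0.3463, 0.125]
tool_rot: [-3.141, -0.0, 0.0]
contact_force: [-0.0, -0.3, -0.2]
opening: 0.0458
grip_force: 15.0
```

```bash
python3 -c "
from h import *
to([.685,.345,.023],tilt(0,0),'t')"
```

```text
t=67.48 pos [0.6819 0.3463 0.125 ] rot [-3.141 -0.     0.   ] q [0.37 0.89 0.84 0.   1.41 1.94] open 0.0458 grip 15.0 F [-0.  -0.3 -0.2]
t shift 3 x [0.101 0.043 3.402]  turn 1 x [-0.0002 -0.0001  0.0004]
```

>>> {"api": "carry_out", "payload": {"deltas": [[0.3, 0.12, 3.5, 0, 0, 0, 0.3], [0, 0, 3.5, 0, 0, 0, 0.3], [0, 0, 2, 0, 0, 0, 0.3], [0, 0, 1.05, 0, 0, 0, 0.3], [0, 0, 0.15, 0, 0, 0, 0.3], [0, 0, 0, 0, 0, 0, 0.3], [0, 0, 0, 0, 0, 0, 0.58], [0, 0, 0, 0, 0, 0, 0.62]]}}

```text
time: 68.15
tool_pos: [0.6859, 0.3455, 0.0249]
tool_rot: [-3.14, -0.003, 0.0]
contact_force: [0.3, 0.2, -0.2]
opening: 0.0546
grip_force: 0.0
```

>>> {"api": "carry_out", "payload": {"deltas": [[0, 0, 0, 0, 0, 0, 0.62], [0, 0, 0, 0, 0, 0, 0.62], [0, 0, -2, 0, 0, 0, 0.62], [0, 0, -4, 0, 0, 0, 0.62], [0, 0, -4, 0, 0, 0, 0.62], [0, 0, 0, 0, 0, 0, 0.62], [0, 0, 0, 0, 0, 0, 0.62], [0, 0, 0, 0, 0, 0, 0.62]]}}

```text
time: 68.82
tool_pos: [0.6848, 0.345, 0.1233]
tool_rot: [-3.141, -0.0, 0.0]
contact_force: [-1.0, 0.1, -1.0]
opening: 0.0571
grip_force: 0.0
```

```bash
python3 -c "
from h import *
to([.421,.2505,.115],tilt(80,0),'t')"
```

```text
t=68.82 pos [0.6848 0.345  0.1233] rot [-3.141 -0.     0.   ] q [0.37 0.9  0.83 0.   1.41 1.94] open 0.0571 grip 0.0 F [-1.   0.1 -1. ]
t shift 8 x [-3.298  1.181  0.102]  turn 12 x [ 0.     -0.     -0.1163]
```

>>> {"api": "carry_out", "payload": {"deltas": [[-3.3, 1.18, 0, 0, 0, 0, 1], [-3.3, 1.18, 0, 0, 0, 0, 1], [-3.3, 1.18, 0, 0, 0, 0, 1], [-3.3, 1.18, 0, 0, 0, 0, 1], [-3.3, 1.18, 0, 0, 0, 0, 1], [-3.3, 1.18, 0, 0, 0, 0, 1], [-3.3, 1.18, 0, 0, 0, 0, 1], [-3.3, 1.18, 0, 0, 0, 0, 1]]}}

```text
time: 69.48
tool_pos: [0.4181, 0.2495, 0.1215]
tool_rot: [3.141, 0.003, 0.0]
contact_force: [0.0, 0.5, -0.2]
opening: 0.0919
grip_force: 0.0
```

>>> {"api": "carry_out", "payload": {"deltas": [[0, 0, 0, 0, 0, -0.1163, 1], [0, 0, 0, 0, 0, -0.1163, 1], [0, 0, 0, 0, 0, -0.1163, 1], [0, 0, 0, 0, 0, -0.1163, 1], [0, 0, 0, 0, 0, -0.1163, 1], [0, 0, 0, 0, 0, -0.1163, 1], [0, 0, 0, 0, 0, -0.1163, 1], [0, 0, 0, 0, 0, -0.1163, 1]]}}

```text
time: 70.15
tool_pos: [0.4199, 0.2501, 0.1215]
tool_rot: [-3.14, 0.003, 0.936]
contact_force: [-0.9, -0.0, -0.1]
opening: 0.0919
grip_force: 0.0
```

>>> {"api": "carry_out", "payload": {"deltas": [[0, 0, 0, 0, 0, -0.1163, 1], [0, 0, 0, 0, 0, -0.1163, 1], [0, 0, 0, 0, 0, -0.1163, 1], [0, 0, 0, 0, 0, -0.1163, 1], [0, 0, 0, 0, 0, 0, 1], [0, 0, 0, 0, 0, 0, 1], [0, 0, 0, 0, 0, 0, 1], [0, 0, 0, 0, 0, 0, 1]]}}

```text
time: 70.82
tool_pos: [0.4207, 0.2505, 0.1226]
tool_rot: [-3.141, 0.0, 1.393]
contact_force: [0.3, 0.1, 0.7]
opening: 0.0917
grip_force: 0.0
```

```bash
python3 orange.py top; python3 -c "
from h import *
d=cams.read_camera('wrist');blobs(d,zmax=.04,roi=(.3,.5,.1,.4),minpx=200)
to([.421,.2505,.0115],tilt(80,0),'t')"
```

```text
top [244. 163.] 82 [684. 344.] [40. 22.] 90 z [0.022 0.027 0.03 ]
top [249. 176.] 191 [636. 327.] [44. 60.] 6 z [0.02  0.026 0.031]
top [236. 177.] 88 [634. 370.] [42. 25.] 5 z [0.022 0.026 0.031]
top [243. 191.] 87 [585. 343.] [22. 43.] 1 z [0.022 0.026 0.032]
top [278. 240.] 204 [416. 220.] [46. 60.] 83 z [0.013 0.018 0.023]
[315. 192.] 7942 rect mm [420.8 251.1] [109.5  60.1] 80.1 z95 0.019 zmed 0.018 bgr [ 95. 155. 194.]
t=70.92 pos [0.4209 0.2505 0.1228] rot [-3.141 -0.     1.394] q [0.38 0.4  1.78 0.   0.96 0.56] open 0.0915 grip 0.0 F [0.1 0.1 0.9]
t shift 3 x [-1.00e-03  4.00e-03  3.71e+00]  turn 1 x [-0.0002 -0.     -0.0019]
```

>>> {"api": "carry_out", "payload": {"deltas": [[0.05, 0, 3.7, 0, 0, 0, 1], [0, 0, 3.7, 0, 0, 0, 1], [0, 0, 2.4, 0, 0, 0, 1], [0, 0, 1.25, 0, 0, 0, 1], [0, 0, 0, 0, 0, 0, 0.85], [0, 0, 0, 0, 0, 0, 0.75], [0, 0, 0, 0, 0, 0, 0.7], [0, 0, 0, 0, 0, 0, 0.66]], "force": 20}}

```text
time: 71.58
tool_pos: [0.4217, 0.2514, 0.0136]
tool_rot: [3.14, -0.001, 1.396]
contact_force: [-0.5, 0.8, 0.1]
opening: 0.0698
grip_force: 0.0
```

>>> {"api": "carry_out", "payload": {"deltas": [[0, 0, 0, 0, 0, 0, 0.6], [0, 0, 0, 0, 0, 0, 0.4], [0, 0, 0, 0, 0, 0, 0.4], [0, 0, 0, 0, 0, 0, 0.4], [0, 0, 0, 0, 0, 0, 0.4], [0, 0, -2, 0, 0, 0, 0.4], [0, 0, -3, 0, 0, 0, 0.4], [0, 0, -3, 0, 0, 0, 0.4]], "force": 30}}

```text
time: 72.25
tool_pos: [0.4202, 0.2507, 0.0929]
tool_rot: [-3.139, 0.001, 1.396]
contact_force: [0.9, 0.4, -0.2]
opening: 0.0597
grip_force: 30.0
```

```bash
python3 -c "
from h import *
to([.549,.0717,.085],tilt(80,0),'t')"
```

```text
t=72.25 pos [0.4202 0.2507 0.0929] rot [-3.139e+00  1.000e-03  1.396e+00] q [0.38 0.45 1.81 0.   0.89 0.56] open 0.0597 grip 30.0 F [ 0.9  0.4 -0.2]
t shift 6 x [-2.564  2.634  0.128]  turn 1 x [-0.0022  0.0012 -0.0006]
```

>>> {"api": "carry_out", "payload": {"deltas": [[-2.56, 2.63, 0, 0, 0, 0, 0.4], [-2.56, 2.63, 0, 0, 0, 0, 0.4], [-2.56, 2.63, 0, 0, 0, 0, 0.4], [-2.56, 2.63, 0, 0, 0, 0, 0.4], [-2.56, 2.63, 0, 0, 0, 0, 0.4], [-2.56, 2.63, 0, 0, 0, 0, 0.4], [0, 0, 0, 0, 0, 0, 0.4], [0, 0, 0, 0, 0, 0, 0.4]]}}

```text
time: 72.92
tool_pos: [0.5503, 0.0706, 0.0922]
tool_rot: [3.142, -0.0, 1.392]
contact_force: [-0.5, -0.4, -1.6]
opening: 0.0596
grip_force: 30.0
```

>>> {"api": "carry_out", "payload": {"deltas": [[0, 0, 0, 0, 0, 0, 0.4], [0, 0, 0, 0, 0, 0, 0.4], [0, 0, 0, 0, 0, 0, 0.4], [0, 0, 0, 0, 0, 0, 0.4], [0, 0, 0, 0, 0, 0, 0.4], [0, 0, 0, 0, 0, 0, 0.4], [0, 0, 0, 0, 0, 0, 0.4], [0, 0, 0, 0, 0, 0, 0.4]]}}

```text
time: 73.58
tool_pos: [0.5497, 0.0725, 0.0925]
tool_rot: [3.141, -0.0, 1.396]
contact_force: [-0.2, -1.1, -1.1]
opening: 0.0597
grip_force: 30.0
```

```bash
python3 -c "
from h import *
to([.549,.0717,.0415],tilt(80,0),'t')
s=robot.observe();R=down(80);d=cams.read_camera('wrist');W=cloud(d)
P=R.inv().apply(W.reshape(-1,3)-[*s['tool_pos'][:2],0]).reshape(W.shape)
for n,(a,b) in dict(board=(.085,.105),mould=(.018,.04)).items():
    m=(d['depth']>0)&(W[...,2]>a)&(W[...,2]<b)&(abs(P[...,1])<.038)&(P[...,0]>.015)&(P[...,0]<.08);m[250:]=0
    q=P[m];print(n,m.sum(),np.median(q[:,2]).round(4),'xmax',np.percentile(q[:,0],99.5).round(4),'y',np.percentile(q[:,1],[1,99]).round(4))
"
```

```text
t=73.58 pos [0.5497 0.0725 0.0925] rot [ 3.141 -0.     1.396] q [-0.01  0.55  1.63  0.    0.97  0.17] open 0.0597 grip 30.0 F [-0.2 -1.1 -1.1]
t shift 2 x [-0.046 -0.028  2.55 ]  turn 1 x [ 0.0002 -0.0002 -0.0002]
board 9200 -0.0968 xmax 0.0548 y [-0.0297  0.0283]
mould 694 -0.0277 xmax 0.0539 y [-0.0305  0.0282]
```

>>> {"api": "carry_out", "payload": {"deltas": [[-0.09, -0.04, 2.2, 0, 0, 0, 0.4], [0, 0, 1.8, 0, 0, 0, 0.4], [0, 0, 0.7, 0, 0, 0, 0.4], [0, 0, 0.25, 0, 0, 0, 0.4], [0, 0, 0, 0, 0, 0, 0.4], [0, 0, 0, 0, 0, 0, 0.4], [0, 0, 0, 0, 0, 0, 0.4], [0, 0, 0, 0, 0, 0, 0.4]]}}

```text
time: 74.3
tool_pos: [0.5498, 0.0716, 0.0438]
tool_rot: [3.14, -0.001, 1.396]
contact_force: [-0.0, -0.2, -0.6]
opening: 0.0598
grip_force: 30.0
```

>>> {"api": "carry_out", "payload": {"deltas": [[0, 0, 0.08, 0, 0, 0, 0.4], [0, 0, 0, 0, 0, 0, 0.4], [0, 0, 0.05, 0, 0, 0, 0.4], [0, 0, 0, 0, 0, 0, 0.4], [0, 0, 0, 0, 0, 0, 0.4], [0, 0, 0, 0, 0, 0, 0.4], [0, 0, 0, 0, 0, 0, 0.4], [0, 0, 0, 0, 0, 0, 0.4]]}}

```text
time: 74.97
tool_pos: [0.5492, 0.0715, 0.0416]
tool_rot: [3.142, -0.0, 1.396]
contact_force: [0.1, 0.1, -1.1]
opening: 0.0596
grip_force: 30.0
```

>>> {"api": "carry_out", "payload": {"deltas": [[0, 0, 0.1, 0, 0, 0, 0.4], [0, 0, 0, 0, 0, 0, 0.4], [0, 0, 0.05, 0, 0, 0, 0.4], [0, 0, 0, 0, 0, 0, 0.4], [0, 0, 0.04, 0, 0, 0, 0.4], [0, 0, 0, 0, 0, 0, 0.4], [0, 0, 0, 0, 0, 0, 0.4], [0, 0, 0, 0, 0, 0, 0.4]]}}

```text
time: 75.63
tool_pos: [0.5493, 0.0716, 0.0414]
tool_rot: [3.141, -0.0, 1.396]
contact_force: [-4.4, -0.5, 12.7]
opening: 0.0597
grip_force: 30.0
```

>>> {"api": "carry_out", "payload": {"deltas": [[0, 0, 0, 0, 0, 0, 0.4], [0, 0, 0, 0, 0, 0, 0.66], [0, 0, 0, 0, 0, 0, 0.72], [0, 0, 0, 0, 0, 0, 0.85], [0, 0, 0, 0, 0, 0, 1], [0, 0, 0, 0, 0, 0, 1], [0, 0, 0, 0, 0, 0, 1], [0, 0, 0, 0, 0, 0, 1]]}}

```text
time: 76.3
tool_pos: [0.5492, 0.0715, 0.0396]
tool_rot: [-3.141, -0.0, 1.396]
contact_force: [-0.3, -0.9, 0.4]
opening: 0.0906
grip_force: 0.0
```

>>> {"api": "carry_out", "payload": {"deltas": [[0, 0, -1.5, 0, 0, 0, 1], [0, 0, -3, 0, 0, 0, 1], [0, 0, -4, 0, 0, 0, 1], [0, 0, -4, 0, 0, 0, 1], [0, -3, -2, 0, 0, 0, 1], [0, -4, 0, 0, 0, 0, 1], [0, -4, 0, 0, 0, 0, 1], [0, -3, 0, 0, 0, 0, 1]]}}

```text
time: 76.97
tool_pos: [0.4083, 0.0962, 0.1848]
tool_rot: [-3.141, -0.0, 1.396]
contact_force: [-0.0, 0.8, 0.2]
opening: 0.092
grip_force: 0.0
```

```bash
python3 orange.py top; python3 -c "
from h import *
d=cams.read_camera('top');blobs(d,zmax=.12,roi=(.3,.8,-.42,.5),minpx=80)
im=d['image'][120:280,180:480];cv2.imwrite('pics/fin.png',cv2.resize(im,None,fx=2.5,fy=2.5))
d=cams.read_camera('scene');blobs(d,zmin=.03,zmax=.06,roi=(.45,.65,-.02,.2),minpx=80)
blobs(d,zmin=.004,zmax=.025,roi=(.45,.65,-.02,.2),minpx=30)
d=cams.read_camera('wrist');blobs(d,zmin=.038,zmax=.06,roi=(.45,.65,-.02,.2),minpx=80)
print(robot.observe()['contact_force'])"
```

```text
top [244. 163.] 83 [684. 343.] [22. 41.] 0 z [0.021 0.026 0.032]
top [249. 176.] 192 [636. 326.] [43. 60.] 6 z [0.02  0.026 0.031]
top [236. 177.] 88 [633. 370.] [42. 26.] 11 z [0.021 0.026 0.03 ]
top [243. 191.] 87 [585. 343.] [21. 42.] 0 z [0.022 0.026 0.031]
top [320. 202.] 548 [549.  74.] [113.  59.] 80 z [0.041 0.046 0.051]
[326. 136.] 157 rect mm [772.2  53.9] [90.3 54.8] 89.9 z95 0.098 zmed 0.063 bgr [112. 124. 129.]
[242. 175.] 846 rect mm [635.3 345.3] [142.3 206.3] 89.7 z95 0.048 zmed 0.042 bgr [136. 151. 154.]
[340. 160.] 196 rect mm [692.1   8.1] [43.6 41.3] 7.8 z95 0.110 zmed 0.105 bgr [ 73.  90. 147.]
[244. 163.] 111 rect mm [682.7 343.6] [45.  37.6] 78.7 z95 0.030 zmed 0.025 bgr [ 99. 138. 170.]
[245. 177.] 328 rect mm [634.6 343.6] [47.4 99.1] 4.4 z95 0.031 zmed 0.026 bgr [ 97. 138. 170.]
[371. 204.] 442 rect mm [ 544.6 -109.8] [198.8  72.3] 48.5 z95 0.049 zmed 0.033 bgr [51. 56. 59.]
[243. 190.] 110 rect mm [586.7 340.5] [51.4 29.5] 83.5 z95 0.032 zmed 0.026 bgr [102. 142. 174.]
[321. 202.] 578 rect mm [549.2  70.1] [109.3  60. ] 79.9 z95 0.051 zmed 0.046 bgr [103. 147. 179.]
[207. 248.] 383 rect mm [385.7 452.4] [63.4 60.9] 79.6 z95 0.088 zmed 0.083 bgr [72. 96. 86.]
[452. 249.] 279 rect mm [ 396.1 -376.9] [58.3 57.9] 14.6 z95 0.042 zmed 0.037 bgr [ 66.  77. 147.]
[309. 199.] 446 rect mm [549.8  68.1] [113.2  62.5] 80.7 z95 0.047 zmed 0.045 bgr [126. 193. 226.]
[310. 211.] 213 rect mm [526.7  61.3] [ 53.6 122.6] 17.5 z95 0.024 zmed 0.014 bgr [149. 164. 181.]
[454. 183.] 6432 rect mm [548.2  71.6] [109.6  60.7] 80.2 z95 0.047 zmed 0.046 bgr [124. 204. 241.]
[ 1.20915753 -0.5359176   0.80550644]
```

View pics/fin.png

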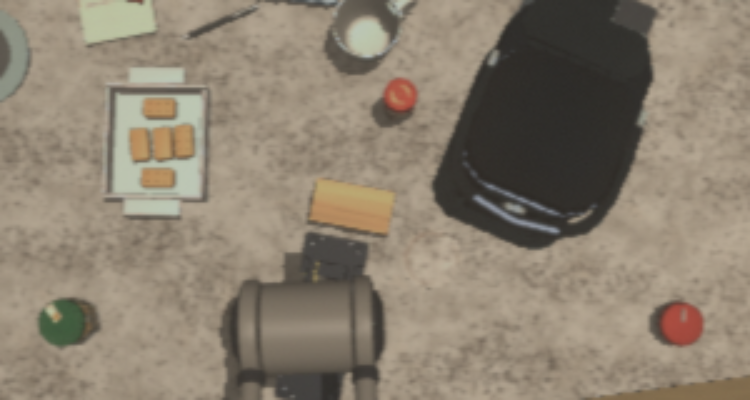

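The final picture shows all five bars in the dish (about 108-207, 85-200 px). The board lies on the mould at (352, 207) and measures level at z 0.046, centred at (549, 71) mm and turned 80°, which matches the mould. The honey jar, spice jar and timer have not moved.

```bash
python3 -c "
from cell import robot
print(robot.hand_in())"
```

```text
the job is handed in; nothing more can be done
None
```

The job is done and handed in: all five bars (three from the mould, two loose) are in the dish, the empty board lies flat and lined up on the upturned mould, and both jars and the timer are where they were.

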